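# Store dye vials in the dark magazine and flush it with gas

## Robot

A 6-joint arm with a two-finger parallel gripper is mounted at the origin on a cart in front of the work surface, level with it; the furniture and walls round the work are solid. World frame = base frame: x ahead of the robot, y to its left, z up, the work surface at z = 0. Lengths are in mm, angles in rad, forces in N, time in s.
With the tool pointing down it reaches from about 300 to 1000 mm from the base axis. Payload 5.1 kg.
Tool frame: the origin (TCP) lies at the very end of the fingers, on their centre line; the grasp point (between the pads) lies 19 mm behind it; z points along the fingers, y is the line along which they close (so a half turn about z gives the same grasp; the last joint's range is limited). The gripper opens to 95 mm and grips with 3 to 60 N. Pads are 20 mm wide; open, the fingers measure 119 mm over their backs; the gripper's body (75 mm by 180 mm) begins 59 mm behind the grasp point.
Start: joints at [-1.345, 0.124, 1.65, -0, 1.367, -0.083], TCP at [197.513, -619.252, 214.656] pointing down, gripper open.
Joint ranges: [-2.61, 2.61], [-1.02, 2.33], [0.03, 2.71], [-1.35, 4.49], [0.32, 2.68], [-2.91, 2.91]. Speed limits (rad/s): [2.57, 2.57, 3.14, 3.14, 3.14, 3.14].

## Interface

Orientations are given as a unit quaternion [x, y, z, w].
In Python, from plant import read_state, capture, hand_in gives the robot as it stands. The module is installed in compiled form; this text tells all that it offers.
- The arm moves only by the shell command python3 -m pendant 'ROWS' [FORCE]. ROWS is JSON, a list of rows, each a list of 7 numbers: the shift along the tool's x, y, z in m, then the turn, a rotation vector about the tool's x, y, z in rad, then the opening, from -1 (shut) to 1 (fully open), so that 0 is half open. A call has 1 to 10 rows; each row is the pose to reach, as a shift and turn from the pose commanded when the call began, along the tool's axes at that moment; what a row does not reach only later rows make up. A row lasts 1/10 s, in which the tool goes at most 50 mm and 8.59 degrees, less where a joint would pass 70% of its speed; a pose out of reach is approached as far as the arm can. A call with a gripper value outside its range is refused whole. The fingers move at their own pace and stop on an object; FORCE is the grip in N (left out, the last holds). Time passes only in rows, so rows that repeat a pose let the fingers close. It gives the time, the measured TCP pose, the force, the opening and the grip force at its end, in the units of the state.
- read_state(): the state, without advancing time (a new reading comes with each control period).
- capture(name): name is "scene" or "top" or "wrist"; returns a dict with "frame" (384x512x3 uint8, blue, green, red), "intrinsics" (3x3 intrinsics, pixels), "k1" (the pictures are not rectified: a ray, as slopes to the right and down, at radius r is drawn at 1 + k1 r^2 times it, then the intrinsics apply), "R" (3x3) and "t" (3): a world point X has camera coordinates R X + t; the wrist camera has in their place "mount" (4x4, takes a point from camera to tool coordinates, whose origin is the TCP and whose axes are the flange's). Camera axes: x right, y down, z forward; pixel columns grow to the right and rows downward; lengths in mm; the calibration is good to about 2 mm. A picture is of the moment at which its call begins: read the wrist's pose just before it. There is no depth.
- hand_in(): hands the job in; it is judged then, once.
The state is a dict: "time_s": time; "joints": joint angles; "qd": joint speeds; "tau": joint torques, N m; "tcp_pos": TCP position; "ee_rot": TCP orientation; "wrist_force": force on the tool from outside, world axes, zero at the start; "moment": the same for the moment, N m; "finger_gap": opening from 0.0 (shut) to 1.0 (fully open); "grip_force": force on a finger pad.
Only numpy, scipy, OpenCV 4.12 (cv2) and the standard library are available. Lean on these libraries where they do the work, as an engineer would, in place of code of your own. Each camera call takes 0.05 s, during which the arm holds its last target. There are 200 camera calls.

## Task

Put the black-capped dye vials that are waiting on the bench away in the vial magazine: lift off its cover, find the empty bores by pressing lightly on the black caps with the closed fingers (never try with a vial: glass must not be pushed onto a stored vial), and push every waiting vial fully home in an empty bore of its own. Then put the cover back squarely down on its shoulder and, last, flush the magazine by pressing the white valve cap of the gas can all the way down for a moment and letting it up again. Leave the white-capped vial, the tape, the hex key and the marker where they are.

Things in the scene. Friction and masses are not known exactly. Their poses are not given: they have to be found in the camera images.
- magazine: Fixed vial magazine: blue bored block (90 x 162 mm up to a shoulder at z 60, 74 x 146 from there to its top face at z 68) on an aluminium base plate 116 x 272 x 8 mm (y -86 to +187). Origin: on the bench under the block's middle. 8 bores, 26 mm wide, at x -18, +18 and y -54, -18, +18, +54. Gas can, 43 mm thick, at x 0, y +145; steel tube down to the block at y +106
- bore_1 (a point): Centre of the mouth of bore 1 (magazine x -18, y -54, z 68 mm). At the start a black cap, 23 mm wide, closes each of the 8 bores, its top 8 mm above the top face. 4 are caps of vials stored earlier, on rubber pads: they give at most 2 mm. 4 are stoppers of empty bores: they yield at 2 to 3 N, slide down up to 52 mm and stay where pushed. All look alike; which is which differs each time
- bore_2 (a point): Centre of the mouth of bore 2 (magazine x -18, y -18, z 68 mm). Filling an empty bore: the vial goes in bottom first and pushes the stopper down in front of it, 2 to 3 N, until the stopper meets its end stop. Then the vial's bottom is 24 mm above the bench and its cap top 8 mm above the top face; friction keeps it there
- bore_3 (a point): Centre of the mouth of bore 3 (magazine x -18, y +18, z 68 mm)
- bore_4 (a point): Centre of the mouth of bore 4 (magazine x -18, y +54, z 68 mm)
- bore_5 (a point): Centre of the mouth of bore 5 (magazine x +18, y -54, z 68 mm)
- bore_6 (a point): Centre of the mouth of bore 6 (magazine x +18, y -18, z 68 mm)
- bore_7 (a point): Centre of the mouth of bore 7 (magazine x +18, y +18, z 68 mm)
- bore_8 (a point): Centre of the mouth of bore 8 (magazine x +18, y +54, z 68 mm)
- cover: Loose dark grey light cover, 84 (x) x 156 (y) x 25 mm, walls 2.5, open below, about 0.2 kg. Origin: centre of its lower rim, z up. Aluminium handle bar on top: 12 mm wide (x), 80 long (y), z 43 to 55, clear below between posts at y -30 and +30. On the magazine at the start: rim on the shoulder, origin 60 mm above the magazine's, axes along the magazine's, 2.5 mm of play all round
- vial_a: One of the waiting dye vials (three or four are there; None if absent): amber glass, black screw cap (20.4 mm wide, z 40 to 52), 23 mm in diameter, 52 mm tall, 30 g, standing on the light grey bench mat, 2 mm thick. Origin: centre of its bottom, z up to the cap
- vial_b: One of the waiting dye vials (three or four are there; None if absent): amber glass, black screw cap (20.4 mm wide, z 40 to 52), 23 mm in diameter, 52 mm tall, 30 g, standing on the light grey bench mat, 2 mm thick. Origin: centre of its bottom, z up to the cap
- vial_c: One of the waiting dye vials (three or four are there; None if absent): amber glass, black screw cap (20.4 mm wide, z 40 to 52), 23 mm in diameter, 52 mm tall, 30 g, standing on the light grey bench mat, 2 mm thick. Origin: centre of its bottom, z up to the cap
- vial_d: One of the waiting dye vials (three or four are there; None if absent): amber glass, black screw cap (20.4 mm wide, z 40 to 52), 23 mm in diameter, 52 mm tall, 30 g, standing on the light grey bench mat, 2 mm thick. Origin: centre of its bottom, z up to the cap
- gas_cap_top (a point): centre of the top of the white valve cap (25 mm in diameter) on the gas can, 127 mm above the bench when up
- gas_cap (a joint): how far the valve cap is pressed down, m: 0 up, 0.006 fully down; a spring takes it from 2 N at the start of its travel to 5 N fully down and brings it back up
- white_vial: Bystander: an amber vial of the same size with a white cap, among the waiting vials. Origin: centre of its bottom
- tape: Bystander: roll of black tape lying flat, 62 mm in diameter, 19 mm high. Origin: centre of its underside
- hex_key: Bystander: L-shaped hex key lying flat, 30 by 88 mm, long along its y. Origin: under its middle
- marker: Bystander: red and white marker pen lying, 135 mm long along its y, 17 mm thick. Origin: under its middle
- screw_tray: Fixed bystander: aluminium tray with screws, 76 by 120 mm, long along its y, 18 mm high. Origin: under its middle. The bench between it and the mat, in front of the magazine, is free: room for the cover
- mat: Fixed light grey mat, 150 (x) x 310 (y) x 2 mm, on which the vials stand. Origin: under its middle. Behind it, 67 mm beyond its far long edge and parallel to it, is the front face (mat y -200 to +180 mm) of a fixed black box 262 mm high: keep the arm clear of it
Not all that is in view belongs to the job. What is shaped like the vial_a but yellow is not meant.

How it is judged (in metres and radians):
On the way, in this order (a step that is already met when the one before it is completed fails the run):
1. every waiting vial is fully home in an empty bore (x of vial_a in the frame of magazine between -0.024 and 0.024 m and y of vial_a in the frame of magazine between -0.06 and 0.06 m and z of vial_a in the frame of magazine between 0.016 and 0.028 m and angle between each of vial_a, vial_b, vial_c, vial_d's own z axis and vertical below 0.12 rad and x of vial_b in the frame of magazine between -0.024 and 0.024 m and y of vial_b in the frame of magazine between -0.06 and 0.06 m and z of vial_b in the frame of magazine between 0.016 and 0.028 m and x of vial_c in the frame of magazine between -0.024 and 0.024 m and y of vial_c in the frame of magazine between -0.06 and 0.06 m and z of vial_c in the frame of magazine between 0.016 and 0.028 m and x of vial_d in the frame of magazine between -0.024 and 0.024 m and y of vial_d in the frame of magazine between -0.06 and 0.06 m and z of vial_d in the frame of magazine between 0.016 and 0.028 m), for 0.2 s.
2. then the cover is back down on the shoulder of the magazine (z of cover in the frame of magazine between 0.057 and 0.0635 m and horizontal distance between cover and magazine below 0.006 m and angle between cover's own z axis and vertical below 0.04 rad), for 0.2 s.
3. then the valve cap is pressed fully down (value of joint gas_cap above 0.0045 m), for 0.1 s.
At the end, for the whole second after the job is handed in: every waiting black-capped vial stands upright in a bore, home to within 4 mm (bottom less than 28 mm above the bench), the cover lies flat on the shoulder (within 3.5 mm in height, 6 mm sideways), and the valve cap is up again (all of step 1 and all of step 2 and value of joint gas_cap below 0.0015 m and linear speed of cover below 0.02 m/s); the robot touches nothing.
It fails at once if a bystander (white-capped vial, tape, hex key, marker) is moved more than 3 cm (distance of any of white_vial, tape, hex_key, marker from where it was at the start of the episode above 0.03 m).
It fails at once if a waiting vial is pushed onto a stored vial with more than 4 N (contact force between any of vial_a, vial_b, vial_c, vial_d and stored_1_c0 above 4 N or contact force between any of vial_a, vial_b, vial_c, vial_d and stored_2_c0 above 4 N or contact force between any of vial_a, vial_b, vial_c, vial_d and stored_3_c0 above 4 N or contact force between any of vial_a, vial_b, vial_c, vial_d and stored_4_c0 above 4 N).
It fails at once if a stored vial is pressed with more than 25 N (contact force between any of the arm, the fingers and stored_1_c0 above 25 N or contact force between any of the arm, the fingers and stored_2_c0 above 25 N or contact force between any of the arm, the fingers and stored_3_c0 above 25 N or contact force between any of the arm, the fingers and stored_4_c0 above 25 N).
Of vial_a, vial_b, vial_c, vial_d only 3 to 4 are there at a start; the rules pass over those that are not, and their reading is None.
At some moment in a run one of cover may be knocked a few centimetres aside while the robot is not near it.
It also fails if it takes over 210 s, if anything falls off the work surface, if the arm or the gripper's body presses on something with over 40 N, if the wrist force passes 120 N, or if a joint passes its speed limit or range.

## Working session

There is one attempt and no reset: what is moved stays moved. The work goes in short steps, Python scripts to look and compute and a shell command to move; the robot and the scene stay as the last step left them, time stands still between calls to the robot, and variables do not carry over. Pictures are saved under pics/ and viewed, at most 14 in all, crops included, and the job is handed in when it is done.

```bash
mkdir -p pics; python3 - <<'E'
from plant import *
import cv2,numpy as np,pickle
s=read_state(); print(s)
for n in("scene","top"):
    c=capture(n); cv2.imwrite(f"pics/{n}0.png",c["frame"]); pickle.dump(c,open(f"{n}0.pkl","wb"))
    print(n,c["intrinsics"],c["k1"],c["R"],c["t"])
c=capture("wrist");print(c["mount"],c["intrinsics"],c["k1"])
E
```

```text
{'time_s': 0.0, 'joints': array([-1.34460253e+00,  1.24523230e-01,  1.65167540e+00, -9.02841249e-06,
        1.36750058e+00, -8.25732017e-02]), 'qd': array([ 7.39086466e-04,  1.31750570e-03, -1.51536411e-04, -5.79596679e-06,
        1.95306371e-03,  5.05712433e-04]), 'tau': array([ 3.75658135e-05, -4.17601669e+01, -3.59931779e+01,  7.73704355e-02,
        4.92231210e-02, -1.67862331e-04]), 'tcp_pos': array([ 197.3655928 , -618.63267743,  213.37449924]), 'ee_rot': array([ 9.88105829e-01,  1.53771781e-01, -7.99802363e-05, -1.05024808e-03]), 'wrist_force': array([-0.28152389,  0.2753059 , -0.56865127]), 'moment': array([-0.01387589, -0.01895782, -0.02816101]), 'grip_force': 0.0, 'finger_gap': 0.9992148673406418}
scene [[382.90149742   0.         259.66830605]
 [  0.         382.90149742 192.2546218 ]
 [  0.           0.           1.        ]] 0.03553177332502112 [[ 0.53017422 -0.84765267 -0.02000618]
 [-0.57958787 -0.34508622 -0.73823668]
 [ 0.61886444  0.4029894  -0.67424502]] [-260.45243404  342.73189356  873.13224294]
top [[365.19606391   0.         261.02640527]
 [  0.         365.19606391 191.3672851 ]
 [  0.           0.           1.        ]] -0.0010501904414715695 [[ 1.17125939e-02 -9.99931371e-01  2.63334665e-04]
 [-9.98573404e-01 -1.17104072e-02 -5.20962879e-02]
 [ 5.20957963e-02  3.47223670e-04 -9.98642032e-01]] [ -21.73850515  451.21766878 1056.19130614]
[[ 8.30770436e-04 -9.68718121e-01 -2.48162269e-01  6.90917091e+01]
 [ 9.99999651e-01  7.84175971e-04  2.86605510e-04 -8.30673010e-01]
 [-8.30370631e-05 -2.48162420e-01  9.68718435e-01 -1.70483112e+02]
 [ 0.00000000e+00  0.00000000e+00  0.00000000e+00  1.00000000e+00]] [[266.59710196   0.         255.90172748]
 [  0.         266.59710196 186.07015546]
 [  0.           0.           1.        ]] 0.0157736585208314
```

View pics/scene0.png

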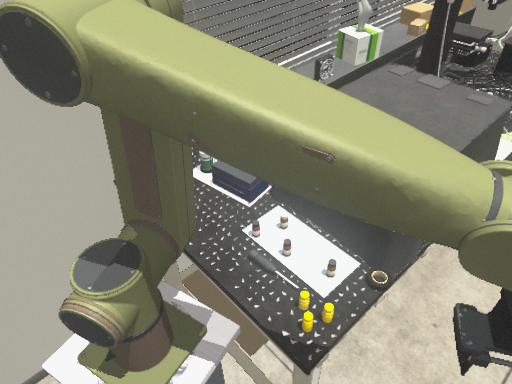

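View pics/top0.png

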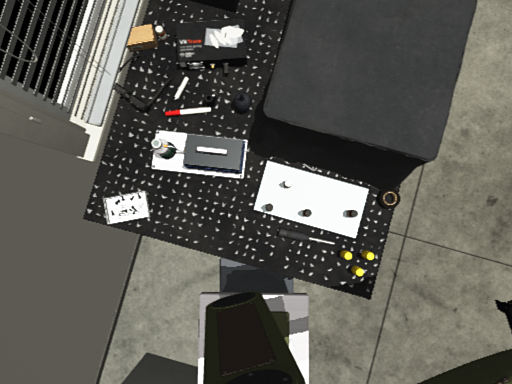

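```bash
cat > h.py <<'E'
from plant import *
import cv2,numpy as np,pickle
from scipy.spatial.transform import Rotation as Ro
def cam(name,save=None):
    s=read_state(); c=capture(name); c=dict(c)
    if name=="wrist":
        M=np.array(c["mount"]); Rt=Ro.from_quat(s["ee_rot"]).as_matrix()
        Rw=Rt@M[:3,:3]; o=Rt@M[:3,3]+s["tcp_pos"]; c["R"]=Rw.T; c["t"]=-Rw.T@o
    c["s"]=s
    if save: cv2.imwrite(f"pics/{save}.png",c["frame"]); pickle.dump(c,open(save+".pkl","wb"))
    return c
def ray(c,uv):
    K=np.array(c["intrinsics"],float); d=np.array([c["k1"],0,0,0.])
    p=cv2.undistortPoints(np.array(uv,float).reshape(-1,1,2),K,d).reshape(-1,2)
    R=np.array(c["R"]); v=np.c_[p,np.ones(len(p))]@R
    return -R.T@np.array(c["t"]),v
def onz(c,uv,z):
    o,v=ray(c,uv); return o+v*((z-o[2])/v[:,2])[:,None]
def proj(c,X):
    return cv2.projectPoints(np.array(X,float).reshape(-1,1,3),cv2.Rodrigues(np.array(c["R"]))[0],np.array(c["t"],float),np.array(c["intrinsics"],float),np.array([c["k1"],0,0,0.]))[0].reshape(-1,2)
def two(c1,a,c2,b):
    o1,v1=ray(c1,a);o2,v2=ray(c2,b);out=[]
    for p,q in zip(v1,v2):
        k=np.linalg.lstsq(np.c_[p,-q],o2-o1,rcond=None)[0]; P,Q=o1+k[0]*p,o2+k[1]*q
        out.append([*(P+Q)/2,np.linalg.norm(P-Q)])
    return np.array(out)
def go(xyz,yaw=None,ref=None):
    """shift in tool axes (m) and rotvec to a pose: tool down, tool y axis at world angle yaw"""
    s=read_state(); R=Ro.from_quat(s["ee_rot"]); d=R.inv().apply(np.array(xyz)-s["tcp_pos"])/1000
    rv=np.zeros(3)
    y=R.as_matrix()[:,1]; 
    if yaw is None: yaw=np.arctan2(y[1],y[0])
    best=None
    for k in (0,np.pi):
        a=yaw+k; Y=np.array([np.cos(a),np.sin(a),0]);Z=np.array([0,0,-1.]);X=np.cross(Y,Z)
        w=(R.inv()*Ro.from_matrix(np.c_[X,Y,Z])).as_rotvec()
        if best is None or np.linalg.norm(w)<np.linalg.norm(best): best=w
    print("shift",d.round(4),"rot",best.round(4),"at",s["tcp_pos"].round(1),"yaw",round(np.arctan2(y[1],y[0]),4),"j",s["joints"].round(2),"t",s["time_s"])
E
python3 - <<'E'
from h import *
a=cv2.imread("pics/top0.png"); b=cv2.imread("pics/scene0.png")
A=cv2.resize(a[120:250,145:405],None,fx=3,fy=3,interpolation=cv2.INTER_CUBIC)
B=cv2.resize(b[140:300,190:390],None,fx=3.9/3*1.0,fy=1.3)
B=cv2.resize(b[205:285,235:345],None,fx=2.6,fy=2.6,interpolation=cv2.INTER_CUBIC)
o=np.zeros((600,800,3),np.uint8);o[:390,:780]=A;o[390:390+208,:286]=B
C=cv2.resize(b[140:205,190:280],None,fx=3.2,fy=3.2,interpolation=cv2.INTER_CUBIC);o[390:598,290:578]=C
cv2.imwrite("pics/c1.png",o)
c=pickle.load(open("top0.pkl","rb"))
print(onz(c,[(267,207),(285,184),(306,212),(350,213)],54).round(0))
print(onz(c,[(312,198)],2),onz(c,[(215,153)],85),onz(c,[(157,144)],127),onz(c,[(126,207)],18))
g=cv2.cvtColor(a,6); m=cv2.inRange(g,185,255);n,l,st,ce=cv2.connectedComponentsWithStats(m)
for i in range(1,n):
    if st[i,4]>60: 
        r=cv2.minAreaRect(np.argwhere(l==i)[:,::-1].astype(np.float32)); print(st[i],ce[i].round(1),r)
E
```

```text
[[ 406.  -34.   54.]
 [ 471.  -84.   54.]
 [ 393. -143.   54.]
 [ 392. -266.   54.]]
[[ 434.13151382 -166.95947736    2.        ]] [[551.34814324 110.79338943  85.        ]] [[566.78314106 258.14564531 127.        ]] [[401.11550973 374.68785493  18.        ]]
[ 57   0  37 104 502] [74.7 51.3] ((74.7424545288086, 51.10436248779297), (4.651631832122803, 108.45589447021484), 17.46392822265625)
[  70    0   54  161 1912] [95.  80.3] ((93.53900146484375, 78.00624084472656), (33.849464416503906, 163.36216735839844), 9.090276718139648)
[  89    0   49  124 1431] [112.9  61.4] ((112.95405578613281, 61.02432632446289), (11.101739883422852, 130.794677734375), 17.10272979736328)
[128  25  25  20 341] [140.6  34.2] ((138.99810791015625, 34.15660858154297), (16.033103942871094, 25.247528076171875), 79.3803482055664)
[206  26  38  22 618] [224.1  36.2] ((224.4661407470703, 36.390769958496094), (20.35749626159668, 37.71961212158203), 86.8201675415039)
[175  77  13  22  93] [181.   87.5] ((180.85031127929688, 87.69108581542969), (3.910626173019409, 23.703184127807617), 28.610462188720703)
[180 107  31   7 138] [194.8 110.4] ((194.98019409179688, 110.30199432373047), (4.5771708488464355, 30.348634719848633), 84.2894058227539)
[ 152  131   96   47 1216] [181.2 154.7] ((198.5670928955078, 153.89633178710938), (95.41284942626953, 38.54060745239258), 6.34019136428833)
[197 147  30   7 124] [211.6 149.8] ((211.47259521484375, 149.76028442382812), (29.36408233642578, 4.135048866271973), 6.009006023406982)
[ 254  161  115   77 5073] [311.1 198.5] ((310.98223876953125, 198.94497680664062), (106.0263671875, 50.83236312866211), 15.819192886352539)
[106 191  43  33 924] [127.  207.3] ((126.25093078613281, 207.17169189453125), (25.73896598815918, 41.71063995361328), 79.3803482055664)
[289 331  20  53 697] [300.6 351.9] ((298.5, 357.0), (52.0, 19.0), 90.0)
[198 357   6  27 148] [200.4 369.8] ((200.5, 370.0), (26.0, 5.0), 90.0)
```

View pics/c1.png

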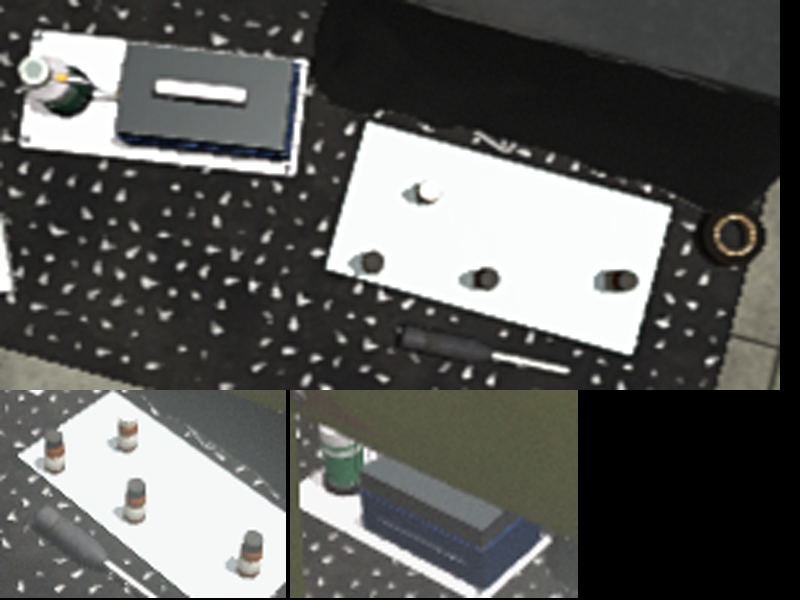

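```bash
python3 - <<'E'
from h import *
c=pickle.load(open("top0.pkl","rb")); a=c["frame"]
g=cv2.cvtColor(a,6)
m=cv2.inRange(g,185,255);n,l,st,ce=cv2.connectedComponentsWithStats(m)
P=onz(c,cv2.boxPoints(((310.98,198.94),(106.03,50.83),15.82)),2);print("mat",P.round(0))
e=P[1]-P[0]
M=P.mean(0); 
B=onz(c,cv2.boxPoints(((211.47,149.76),(29.36,4.13),6.0)),115);print("bar",B.round(1),B.mean(0),"ang",[np.degrees(np.arctan2(*(B[i+1]-B[i])[1::-1])) for i in range(3)])
T=onz(c,cv2.boxPoints(((198.57,153.9),(95.41,38.54),6.34)),8);print("base",T.round(0),[np.degrees(np.arctan2(*(T[i+1]-T[i])[1::-1])) for i in range(3)],T.mean(0))
# scene top/bars: mask cap blobs in top/scene
s=pickle.load(open("scene0.pkl","rb"))["frame"];gs=cv2.cvtColor(s,6)
mm=cv2.inRange(g,0,110)[160:240,250:372]
n,l,st,ce=cv2.connectedComponentsWithStats(mm)
for i in range(1,n):
    if 15<st[i,4]<400: print("top",st[i,:]+[250,160,0,0,0],ce[i]+[250,160])
mm=cv2.inRange(gs,0,120)[205:300,240:360]
n,l,st,ce=cv2.connectedComponentsWithStats(mm)
for i in range(1,n):
    if 15<st[i,4]<400: print("scene",st[i,:]+[240,205,0,0,0],ce[i]+[240,205])
E
```

```text
mat [[ 400.    6.    2.]
 [ 545.  -33.    2.]
 [ 463. -335.    2.]
 [ 319. -294.    2.]]
bar [[553.4 155.8 115. ]
 [564.4 154.9 115. ]
 [557.1  77.1 115. ]
 [546.1  78.1 115. ]] [555.20991291 116.48522383 115.        ] ang [np.float64(-4.762437699461975), np.float64(-95.36948919465456), np.float64(174.99744949928535)]
base [[517. 314.   8.]
 [631. 305.   8.]
 [603.  24.   8.]
 [489.  34.   8.]] [np.float64(-4.729675188781338), np.float64(-95.7228227416189), np.float64(174.49064033143713)] [560.33494548 169.20794741   8.        ]
top [265 204   8   7  42] [268.66666667 207.        ]
top [302 209   9   8  48] [306.33333333 212.52083333]
top [346 210  11   7  69] [350.89855072 213.08695652]
scene [284 242   7   8  38] [286.65789474 245.78947368]
scene [328 263   8   8  44] [330.95454545 266.75      ]
```

```bash
python3 -c "
from h import *
go([545,90,240],np.radians(-5.3))"
```

```text
shift [ 0.5466 -0.5697 -0.0253] rot [-1.3000e-03 -1.1000e-03 -1.1695e+00] at [ 197.4 -618.8  213.7] yaw -1.262 j [-1.34  0.12  1.65  0.    1.37 -0.08] t 0.15
```

```bash
python3 -m pendant '[[0.55,-0.57,-0.025,0,0,-1.17,1],[0.55,-0.57,-0.025,0,0,-1.17,1],[0.55,-0.57,-0.025,0,0,-1.17,1],[0.55,-0.57,-0.025,0,0,-1.17,1],[0.55,-0.57,-0.025,0,0,-1.17,1],[0.55,-0.57,-0.025,0,0,-1.17,1],[0.55,-0.57,-0.025,0,0,-1.17,1],[0.55,-0.57,-0.025,0,0,-1.17,1],[0.55,-0.57,-0.025,0,0,-1.17,1],[0.55,-0.57,-0.025,0,0,-1.17,1]]' ; python3 -c "
from h import *
go([545,90,240],np.radians(-5.3))"
```

```text
time_s: 1.15
tcp_pos: [419.1, -169.2, 230.4]
ee_rot: [0.739, 0.674, 0.0, 0.0]
wrist_force: [0.8, -0.7, -0.3]
finger_gap: 1.001
grip_force: 0.0
shift [ 0.2697  0.1015 -0.0096] rot [0.0005 0.0002 0.0002] at [ 419.1 -169.2  230.4] yaw -0.0923 j [-0.5  -0.34  2.05  0.    1.43 -0.41] t 1.15
```

```bash
python3 -c "
from h import *
cam('wrist','w1')"; python3 -m pendant '[[0.27,0.1,-0.01,0,0,0,1],[0.27,0.1,-0.01,0,0,0,1],[0.27,0.1,-0.01,0,0,0,1],[0.27,0.1,-0.01,0,0,0,1],[0.27,0.1,-0.01,0,0,0,1],[0.27,0.1,-0.01,0,0,0,1],[0.27,0.1,-0.01,0,0,0,1],[0.27,0.1,-0.01,0,0,0,1]]' ; python3 -c "
from h import *
a=cam('wrist','w2')['frame']
b=cv2.imread('pics/w1.png'); cv2.imwrite('pics/w12.png',cv2.resize(np.vstack([b,a]),None,fx=.78,fy=.78))
cv2.imwrite('pics/w12.png',np.hstack([cv2.resize(b,(400,300)),cv2.resize(a,(400,300))]))"
```

```text
time_s: 2.0
tcp_pos: [543.0, 88.8, 239.8]
ee_rot: [0.738, 0.674, -0.001, -0.0]
wrist_force: [-0.0, -0.3, 0.3]
finger_gap: 1.0
grip_force: 0.0
```

View pics/w12.png

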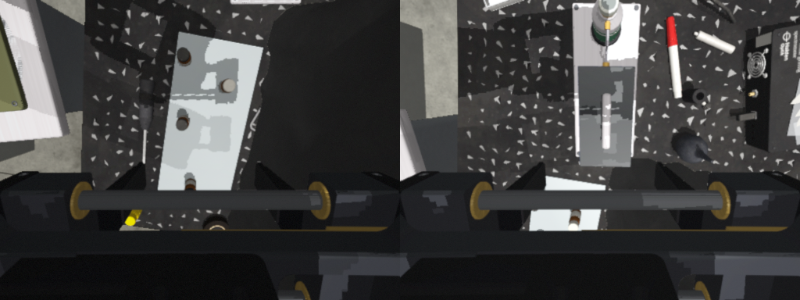

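```bash
cat > v.py <<'E'
from h import *
t=pickle.load(open("top0.pkl","rb"));w=pickle.load(open("w2.pkl","rb"));w1=pickle.load(open("w1.pkl","rb"))
g=cv2.cvtColor(w["frame"],6); m=np.zeros_like(g); m[110:205,225:300]=cv2.inRange(g,165,255)[110:205,225:300]
n,l,st,ce=cv2.connectedComponentsWithStats(m)
for i in range(1,n):
    if st[i,4]>40:
        r=cv2.minAreaRect(np.argwhere(l==i)[:,::-1].astype(np.float32)); print(st[i],r)
        B=onz(w,cv2.boxPoints(r),115); print(B.round(1),B.mean(0).round(1),[np.degrees(np.arctan2(*(B[i+1]-B[i])[1::-1])).round(1) for i in range(3)])
        print("2view",two(t,[(211.47,149.76)],w,[r[0]]).round(1))
g=cv2.cvtColor(w1["frame"],6); m=np.zeros_like(g); m[40:250,205:330]=cv2.inRange(g,0,75)[40:250,205:330]
n,l,st,ce=cv2.connectedComponentsWithStats(m)
for i in range(1,n):
    if 40<st[i,4]<900: print("w1",st[i],ce[i].round(1),onz(w1,[ce[i]],54).round(1))
E
python3 v.py
python3 - <<'E'
import cv2,numpy as np
a=cv2.imread('pics/w1.png')[40:250,190:350];b=cv2.imread('pics/w2.png')[70:220,215:315]
o=np.zeros((600,800,3),np.uint8);o[:588,:448]=cv2.resize(a,None,fx=2.8,fy=2.8);o[:510,455:795]=cv2.resize(b,None,fx=3.4,fy=3.4);cv2.imwrite('pics/c2.png',o)
E
```

```text
[225 110   5  91 381] ((227.0, 155.0), (90.0, 4.0), 90.0)
[[516.4 169.4 115. ]
 [520.7 169.  115. ]
 [509.2  69.4 115. ]
 [504.5  69.8 115. ]] [512.7 119.4 115. ] [np.float64(-5.1), np.float64(-96.6), np.float64(174.9)]
2view [[532.5 118.6 185.8  32.4]]
[259 121  11  70 623] ((264.0, 155.5), (69.0, 10.0), 90.0)
[[551.5 154.8 115. ]
 [562.2 153.9 115. ]
 [556.3  77.2 115. ]
 [544.8  78.3 115. ]] [553.7 116.1 115. ] [np.float64(-5.1), np.float64(-94.4), np.float64(174.9)]
2view [[554.5 116.9 114.7   1.6]]
[295 128   5  73 195] ((298.0191345214844, 164.02076721191406), (3.2374114990234375, 72.0623779296875), 2.2906100749969482)
[[585.3  62.6 115. ]
 [592.7 143.8 115. ]
 [596.1 143.3 115. ]
 [589.   62.1 115. ]] [590.8 103.  115. ] [np.float64(84.8), np.float64(-7.4), np.float64(-95.0)]
2view [[568.6 111.6 144.3  36. ]]
w1 [226  61  19  21 295] [234.7  71.3] [[404.5 -43.2  54. ]]
w1 [282 103   7  15  43] [284.1 110.8] [[460.9 -94.3  54. ]]
w1 [227 150  14  16 156] [234. 157.] [[ 392.  -146.2   54. ]]
```

View pics/c2.png

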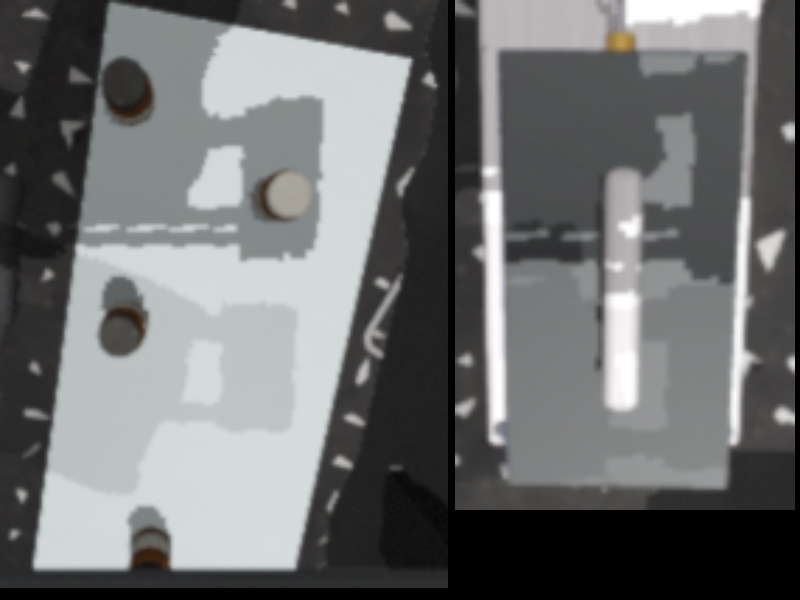

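```bash
python3 -c "
from h import *
go([554.5,116.9,94],np.radians(-5.1))"
```

```text
shift [0.0299 0.0092 0.1458] rot [-0.0012  0.0007 -0.0028] at [542.8  88.  239.9] yaw -0.0918 j [ 0.06 -0.11  1.84 -0.    1.41  0.16] t 2.05
```

```bash
python3 -m pendant '[[0.03,0.009,0.05,0,0,0,1],[0.03,0.009,0.1,0,0,0,1],[0.03,0.009,0.145,0,0,0,1],[0.03,0.009,0.145,0,0,0,0],[0.03,0.009,0.145,0,0,0,-0.5],[0.03,0.009,0.145,0,0,0,-1],[0.03,0.009,0.145,0,0,0,-1],[0.03,0.009,0.145,0,0,0,-1],[0.03,0.009,0.145,0,0,0,-1],[0.03,0.009,0.145,0,0,0,-1]]' 30
```

```text
time_s: 3.05
tcp_pos: [555.3, 117.6, 96.2]
ee_rot: [0.739, 0.674, 0.0, 0.0]
wrist_force: [0.4, 0.6, 0.3]
finger_gap: 0.471
grip_force: 0.0
```

```bash
python3 -m pendant '[[0,0,0,0,0,0,-1],[0,0,0,0,0,0,-1],[0,0,0,0,0,0,-1],[0,0,0,0,0,0,-1],[0,0,0,0,0,0,-1],[0,0,0,0,0,0,-1],[0,0,0,0,0,0,-1]]' 30;  python3 -m pendant '[[0,0,-0.02,0,0,0,-1],[0,0,-0.04,0,0,0,-1],[0,0,-0.06,0,0,0,-1],[0,0,-0.08,0,0,0,-1],[0,0,-0.08,0,0,0,-1]]';python3 -c "
from h import *
go([400,160,150],np.radians(-5.1))"
```

```text
time_s: 3.75
tcp_pos: [554.8, 117.6, 95.3]
ee_rot: [0.739, 0.674, -0.0, -0.0]
wrist_force: [-0.7, -0.1, -0.7]
finger_gap: 0.121
grip_force: 30.0
time_s: 4.25
tcp_pos: [556.8, 117.7, 178.5]
ee_rot: [0.739, 0.674, 0.002, 0.002]
wrist_force: [0.4, -0.2, -1.7]
finger_gap: 0.124
grip_force: 30.0
shift [ 0.0276 -0.1601  0.0276] rot [ 0.0057 -0.0011 -0.003 ] at [556.8 117.7 178.5] yaw -0.092 j [ 0.11 -0.03  1.87 -0.    1.29  0.21] t 4.25
```

```bash
python3 -m pendant '[[0.01,-0.05,0.0,0,0,0,-1],[0.02,-0.1,0.0,0,0,0,-1],[0.028,-0.16,0.02,0,0,0,-1],[0.028,-0.16,0.07,0,0,0,-1],[0.028,-0.16,0.12,0,0,0,-1],[0.028,-0.16,0.132,0,0,0,-1],[0.028,-0.16,0.138,0,0,0,-1],[0.028,-0.16,0.138,0,0,0,-1]]'
```

```text
time_s: 5.05
tcp_pos: [396.9, 159.8, 36.0]
ee_rot: [0.739, 0.674, -0.001, -0.001]
wrist_force: [0.5, -0.2, -1.8]
finger_gap: 0.125
grip_force: 30.0
```

```bash
python3 -m pendant '[[0,0,0.001,0,0,0,-1],[0,0,0.002,0,0,0,-1],[0,0,0.002,0,0,0,-1]]'; python3 -m pendant '[[0,0,0,0,0,0,-0.5],[0,0,0,0,0,0,-0.4],[0,0,0,0,0,0,-0.4],[0,0,0,0,0,0,-0.4],[0,0,-0.05,0,0,0,-0.4],[0,0,-0.1,0,0,0,-0.4],[0,0,-0.15,0,0,0,-0.4],[0,0,-0.18,0,0,0,-0.4]]'; python3 -c "
from h import *
go([520,70,240],np.radians(-5.1))"
```

```text
time_s: 5.35
tcp_pos: [398.2, 160.1, 35.4]
ee_rot: [0.739, 0.674, 0.0, 0.0]
wrist_force: [0.1, 0.2, -2.6]
finger_gap: 0.124
grip_force: 30.0
time_s: 6.15
tcp_pos: [399.6, 160.5, 220.3]
ee_rot: [0.739, 0.674, 0.003, 0.001]
wrist_force: [0.6, -0.4, 1.0]
finger_gap: 0.3
grip_force: 0.0
shift [-0.079   0.1283 -0.0191] rot [ 0.006  -0.0022 -0.003 ] at [399.6 160.5 220.3] yaw -0.092 j [ 0.26 -0.4   2.11  0.    1.42  0.35] t 6.15
```

Now look at the open magazine, closing the fingers.

```bash
python3 -m pendant '[[-0.026,0.043,-0.006,0,0,0,-1],[-0.053,0.086,-0.012,0,0,0,-1],[-0.079,0.128,-0.02,0,0,0,-1],[-0.079,0.128,-0.02,0,0,0,-1],[-0.079,0.128,-0.02,0,0,0,-1],[-0.079,0.128,-0.02,0,0,0,-1],[-0.079,0.128,-0.02,0,0,0,-1]]' ; python3 -c "
from h import *
c=cam('wrist','w3'); t=cam('top','top1')
P=[]
yaw=np.radians(-5.1);o=np.array([554.8,117.,0]);ex=np.array([np.cos(yaw),np.sin(yaw),0]);ey=np.array([-ex[1],ex[0],0])
X=[o+x*ex+y*ey+[0,0,76] for x in(-18,18) for y in(-54,-18,18,54)]
def crop(c,h):
    a=c['frame'].copy();a=cv2.resize(a,None,fx=4,fy=4)
    for p in proj(c,X): cv2.circle(a,tuple(int(v*4+1.5) for v in p),3,(0,0,255),-1)
    m=proj(c,[X[0],X[7]]).mean(0)*4; x,y=int(m[0]),int(m[1])
    return a[max(0,y-h):y+h,max(0,x-198):x+198]
A=crop(c,290);B=crop(t,290);o=np.zeros((600,800,3),np.uint8);o[:A.shape[0],:A.shape[1]]=A;o[:B.shape[0],400:400+B.shape[1]]=B
cv2.imwrite('pics/c3.png',o)"
```

```text
time_s: 6.85
tcp_pos: [517.4, 70.5, 235.1]
ee_rot: [0.738, 0.674, -0.0, -0.0]
wrist_force: [-0.8, 0.1, 0.1]
finger_gap: 0.004
grip_force: 0.0
```

View pics/c3.png

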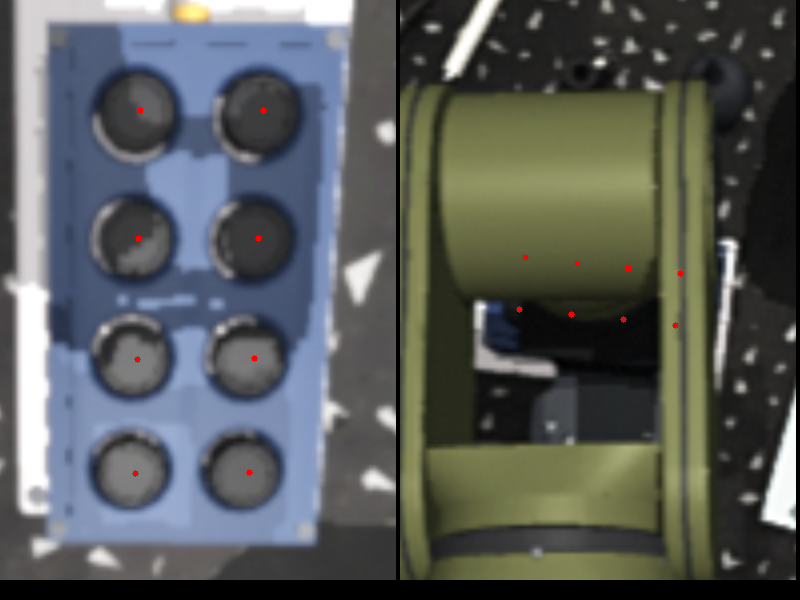

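```bash
cat > b.py <<'E'
from h import *
import sys
yaw=np.radians(-5.1);O=np.array([555,117.,0]);ex=np.array([np.cos(yaw),np.sin(yaw),0]);ey=np.array([-ex[1],ex[0],0])
def bore(i): return O+ex*(-18 if i<5 else 18)+ey*(-54+36*((i-1)%4))
if __name__=="__main__":
    go(bore(int(sys.argv[1]))+[0,0,float(sys.argv[2])],np.radians(float(sys.argv[3])) if len(sys.argv)>3 else yaw)
E
python3 b.py 1 82 ; python3 -c "
from b import *
for i in range(1,9): print(i,bore(i).round(1))"
```

```text
shift [-0.0043  0.0151  0.1534] rot [ 0.0001 -0.0001 -0.0016] at [517.6  70.5 235.4] yaw -0.0906 j [ 0.03 -0.17  1.91  0.    1.41  0.12] t 6.95
1 [532.3  64.8   0. ]
2 [535.5 100.7   0. ]
3 [538.7 136.5   0. ]
4 [541.9 172.4   0. ]
5 [568.1  61.6   0. ]
6 [571.3  97.5   0. ]
7 [574.5 133.3   0. ]
8 [577.7 169.2   0. ]
```

```bash
python3 -m pendant '[[-0.004,0.015,0.05,0,0,0,-1],[-0.004,0.015,0.1,0,0,0,-1],[-0.004,0.015,0.14,0,0,0,-1],[-0.004,0.015,0.153,0,0,0,-1],[-0.004,0.015,0.153,0,0,0,-1],[-0.004,0.015,0.153,0,0,0,-1]]';  python3 -m pendant '[[0,0,0.001,0,0,0,-1],[0,0,0.002,0,0,0,-1],[0,0,0.003,0,0,0,-1],[0,0,0.004,0,0,0,-1],[0,0,0.004,0,0,0,-1]]'; python3 -m pendant '[[0,0,0.001,0,0,0,-1],[0,0,0.002,0,0,0,-1],[0,0,0.002,0,0,0,-1]]';python3 -m pendant '[[0,0,0.001,0,0,0,-1],[0,0,0.001,0,0,0,-1]]'
```

```text
time_s: 7.55
tcp_pos: [534.4, 64.7, 84.7]
ee_rot: [0.739, 0.674, 0.001, 0.001]
wrist_force: [-0.1, 0.6, -0.4]
finger_gap: 0.005
grip_force: 0.0
time_s: 8.05
tcp_pos: [532.9, 64.3, 78.5]
ee_rot: [0.739, 0.674, 0.0, -0.0]
wrist_force: [0.3, -0.5, 0.1]
finger_gap: 0.003
grip_force: 0.0
time_s: 8.35
tcp_pos: [532.8, 64.3, 76.2]
ee_rot: [0.739, 0.674, -0.0, -0.0]
wrist_force: [-0.0, -0.3, -0.0]
finger_gap: 0.002
grip_force: 0.1
time_s: 8.55
tcp_pos: [533.0, 64.3, 75.7]
ee_rot: [0.739, 0.674, -0.0, -0.0]
wrist_force: [-1.9, -0.7, 3.1]
finger_gap: 0.003
grip_force: 1.2
```

```bash
python3 -m pendant '[[0,0,0.001,0,0,0,-1],[0,0,0.001,0,0,0,-1]]'; python3 -m pendant '[[0,0,0.001,0,0,0,-1],[0,0,0.001,0,0,0,-1]]'
```

```text
time_s: 8.75
tcp_pos: [533.0, 64.3, 74.9]
ee_rot: [0.739, 0.674, -0.0, -0.0]
wrist_force: [-2.1, 0.2, 4.4]
finger_gap: 0.004
grip_force: 2.6
time_s: 8.95
tcp_pos: [533.0, 64.4, 74.4]
ee_rot: [0.739, 0.674, -0.0, -0.0]
wrist_force: [-3.2, -0.6, 7.4]
finger_gap: 0.005
grip_force: 3.7
```

```bash
python3 -m pendant '[[0,0,-0.010,0,0,0,-1],[0.018,0,-0.010,0,0,0,-1],[0.036,0,-0.010,0,0,0,-1],[0.036,0,-0.010,0,0,0,-1],[0.036,0,-0.006,0,0,0,-1],[0.036,0,-0.003,0,0,0,-1],[0.036,0,-0.002,0,0,0,-1],[0.036,0,-0.001,0,0,0,-1],[0.036,0,0.0,0,0,0,-1],[0.036,0,0.0,0,0,0,-1]]'
```

```text
time_s: 9.95
tcp_pos: [536.2, 99.9, 73.2]
ee_rot: [0.739, 0.674, -0.0, 0.0]
wrist_force: [-0.9, -0.3, -0.2]
finger_gap: 0.006
grip_force: 0.0
```

```bash
python3 -m pendant '[[0,0,0.001,0,0,0,-1],[0,0,0.002,0,0,0,-1],[0,0,0.002,0,0,0,-1]]';python3 -m pendant '[[0,0,0.001,0,0,0,-1],[0,0,0.002,0,0,0,-1],[0,0,0.002,0,0,0,-1]]'
```

```text
time_s: 10.25
tcp_pos: [536.3, 100.1, 71.3]
ee_rot: [0.739, 0.674, 0.0, 0.0]
wrist_force: [-0.3, 0.1, 0.2]
finger_gap: 0.006
grip_force: 0.2
time_s: 10.55
tcp_pos: [536.4, 100.2, 69.3]
ee_rot: [0.739, 0.674, 0.0, 0.0]
wrist_force: [0.5, 0.0, -0.1]
finger_gap: 0.001
grip_force: 0.4
```

```bash
python3 -m pendant '[[0,0,-0.014,0,0,0,-1],[0.018,0,-0.014,0,0,0,-1],[0.036,0,-0.014,0,0,0,-1],[0.036,0,-0.014,0,0,0,-1],[0.036,0,-0.009,0,0,0,-1],[0.036,0,-0.007,0,0,0,-1],[0.036,0,-0.006,0,0,0,-1],[0.036,0,-0.005,0,0,0,-1],[0.036,0,-0.004,0,0,0,-1],[0.036,0,-0.003,0,0,0,-1]]'
```

```text
time_s: 11.55
tcp_pos: [539.3, 135.6, 74.1]
ee_rot: [0.739, 0.674, -0.001, -0.0]
wrist_force: [-8.5, -1.3, 15.3]
finger_gap: 0.005
grip_force: 7.8
```

```bash
python3 -m pendant '[[0,0,-0.011,0,0,0,-1],[0.018,0,-0.011,0,0,0,-1],[0.036,0,-0.011,0,0,0,-1],[0.036,0,-0.011,0,0,0,-1],[0.036,0,-0.006,0,0,0,-1],[0.036,0,-0.004,0,0,0,-1],[0.036,0,-0.003,0,0,0,-1],[0.036,0,-0.002,0,0,0,-1],[0.036,0,-0.001,0,0,0,-1],[0.036,0,-0.001,0,0,0,-1]]'
```

```text
time_s: 12.55
tcp_pos: [542.5, 171.2, 74.4]
ee_rot: [0.739, 0.674, -0.001, -0.0]
wrist_force: [-5.0, -1.1, 7.6]
finger_gap: 0.008
grip_force: 3.8
```

Bore 4 stored. Next bore 8 (tool y +36).

```bash
python3 -m pendant '[[0,0,-0.010,0,0,0,-1],[0,0.018,-0.010,0,0,0,-1],[0,0.036,-0.010,0,0,0,-1],[0,0.036,-0.010,0,0,0,-1],[0,0.036,-0.005,0,0,0,-1],[0,0.036,-0.003,0,0,0,-1],[0,0.036,-0.002,0,0,0,-1],[0,0.036,-0.001,0,0,0,-1],[0,0.036,0,0,0,0,-1],[0,0.036,0,0,0,0,-1]]';python3 b.py 8 73
```

```text
time_s: 13.55
tcp_pos: [578.4, 168.7, 73.3]
ee_rot: [0.739, 0.674, -0.0, -0.0]
wrist_force: [0.6, -0.1, 0.5]
finger_gap: 0.003
grip_force: 0.0
shift [ 0.0004 -0.0008  0.0003] rot [-0.0002 -0.0001 -0.0029] at [578.4 168.7  73.3] yaw -0.0919 j [0.19 0.15 1.87 0.   1.12 0.29] t 13.55
```

Bore 8 yields. Push it further to 69, then test bore 7.

```bash
python3 -m pendant '[[0,0,0.001,0,0,0,-1],[0,0,0.002,0,0,0,-1],[0,0,0.003,0,0,0,-1],[0,0,0.004,0,0,0,-1],[0,0,0.004,0,0,0,-1]]';python3 -m pendant '[[0,0,-0.014,0,0,0,-1],[-0.018,0,-0.014,0,0,0,-1],[-0.036,0,-0.014,0,0,0,-1],[-0.036,0,-0.014,0,0,0,-1],[-0.036,0,-0.009,0,0,0,-1],[-0.036,0,-0.007,0,0,0,-1],[-0.036,0,-0.006,0,0,0,-1],[-0.036,0,-0.005,0,0,0,-1],[-0.036,0,-0.004,0,0,0,-1],[-0.036,0,-0.004,0,0,0,-1]]'
```

```text
time_s: 14.05
tcp_pos: [578.8, 168.6, 69.2]
ee_rot: [0.739, 0.674, 0.0, 0.0]
wrist_force: [-0.1, 0.0, -0.2]
finger_gap: 0.005
grip_force: 0.1
time_s: 15.05
tcp_pos: [575.3, 132.5, 74.4]
ee_rot: [0.739, 0.674, -0.001, 0.0]
wrist_force: [-3.9, -4.1, 7.7]
finger_gap: 0.007
grip_force: 3.7
```

```bash
python3 -m pendant '[[0,0,-0.010,0,0,0,-1],[-0.018,0,-0.010,0,0,0,-1],[-0.036,0,-0.010,0,0,0,-1],[-0.036,0,-0.010,0,0,0,-1],[-0.036,0,-0.005,0,0,0,-1],[-0.036,0,-0.003,0,0,0,-1],[-0.036,0,-0.002,0,0,0,-1],[-0.036,0,-0.001,0,0,0,-1],[-0.036,0,0,0,0,0,-1],[-0.036,0,0,0,0,0,-1]]';python3 -m pendant '[[0,0,0.001,0,0,0,-1],[0,0,0.002,0,0,0,-1],[0,0,0.003,0,0,0,-1],[0,0,0.004,0,0,0,-1],[0,0,0.004,0,0,0,-1]]';python3 -m pendant '[[0,0,-0.05,0,0,0,-1],[0,0,-0.1,0,0,0,-0.3],[0,0,-0.15,0,0,0,-0.3],[0,0,-0.15,0,0,0,-0.3]]'; python3 -c "
from h import *
go([400,-105,220],np.radians(-5.1))"
```

```text
time_s: 16.05
tcp_pos: [572.1, 97.2, 73.3]
ee_rot: [0.739, 0.674, 0.0, 0.0]
wrist_force: [0.3, -0.1, 1.5]
finger_gap: 0.003
grip_force: 0.1
time_s: 16.55
tcp_pos: [572.2, 96.8, 69.3]
ee_rot: [0.739, 0.674, 0.0, 0.0]
wrist_force: [0.3, 0.3, 0.6]
finger_gap: 0.005
grip_force: 0.4
time_s: 16.95
tcp_pos: [576.6, 96.9, 229.1]
ee_rot: [0.739, 0.674, 0.006, 0.005]
wrist_force: [0.7, -0.4, 0.9]
finger_gap: 0.202
grip_force: 0.0
shift [-0.2173 -0.1574  0.0061] rot [ 0.0156 -0.002  -0.0032] at [576.6  96.9 229.1] yaw -0.0922 j [ 0.07 -0.04  1.79 -0.    1.37  0.17] t 16.95
```

```bash
python3 -m pendant '[[-0.047,-0.034,0.0,0,0,0,-0.3],[-0.094,-0.068,0.0,0,0,0,-0.3],[-0.141,-0.102,0.0,0,0,0,-0.3],[-0.188,-0.136,0.0,0,0,0,-0.3],[-0.217,-0.157,0.0,0,0,0,-0.3],[-0.217,-0.157,0.0,0,0,0,-0.3],[-0.217,-0.157,0.0,0,0,0,-0.3]]' ; python3 -c "
from h import *
cam('wrist','w4')"; python3 -m pendant '[[-0.05,0.0,0.0,0,0,0,-0.3],[-0.1,0.0,0.0,0,0,0,-0.3],[-0.15,0.0,0.0,0,0,0,-0.3],[-0.18,0.0,0.0,0,0,0,-0.3],[-0.18,0.0,0.0,0,0,0,-0.3],[-0.18,0.0,0.0,0,0,0,-0.3]]'; python3 -c "
from h import *
cam('wrist','w5')
for n in('w1','w4','w5'):
    c=pickle.load(open(n+'.pkl','rb'));f=c['frame'];g=cv2.medianBlur(cv2.cvtColor(f,6),3)
    m=cv2.inRange(g,0,100);nn,l,st,ce=cv2.connectedComponentsWithStats(m)
    print(n,c['s']['tcp_pos'].round(1))
    for i in range(1,nn):
        if 100<st[i,4]<1200 and st[i,3]<60: print(st[i],ce[i].round(1),onz(c,[ce[i]],54).round(0)[0])
cv2.imwrite('pics/w45.png',np.hstack([cv2.resize(pickle.load(open(n+'.pkl','rb'))['frame'][:260],(400,203)) for n in('w4','w5')]))
"
```

```text
time_s: 17.65
tcp_pos: [394.4, -106.4, 218.8]
ee_rot: [0.74, 0.672, -0.0, 0.0]
wrist_force: [0.2, -0.0, -0.5]
finger_gap: 0.353
grip_force: 0.0
time_s: 18.3
tcp_pos: [379.9, -283.6, 218.6]
ee_rot: [0.739, 0.674, 0.0, -0.001]
wrist_force: [0.0, 0.2, 0.5]
finger_gap: 0.347
grip_force: 0.0
w1 [ 419.1 -169.2  230.4]
[226 140  16  27 325] [233.3 153.9] [ 392. -142.   54.]
[  0 179  44  28 832] [ 19.2 190.1] [ 103. -165.   54.]
w4 [ 394.4 -106.4  218.8]
[  0 101   8  52 307] [  2.9 127.4] [ 94. -20.  54.]
[250 112  18  18 255] [258.5 120.5] [403. -40.  54.]
[302 146  14  15 116] [307.2 151.4] [461. -84.  54.]
[249 182  14  30 363] [255.1 197.3] [ 390. -137.   54.]
w5 [ 379.9 -283.6  218.6]
[  0   0  32  53 453] [20.1 29.3] [133. -96.  54.]
[306   0  22  24 215] [314.2  11.4] [ 460. -106.   54.]
[244  51  20  27 420] [253.6  64.5] [ 388. -154.   54.]
[255 150  16  27 343] [262.  163.4] [ 388. -270.   54.]
```

View pics/w45.png

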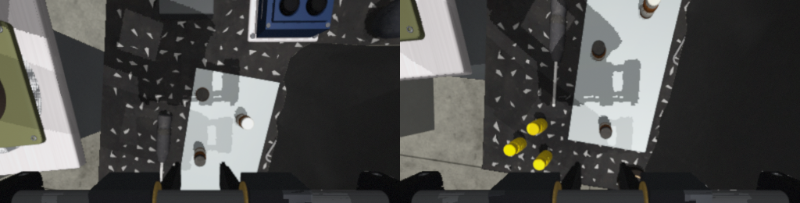

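```bash
cat > caps.py <<'E'
from h import *
import sys
def caps(c,rois):
    out=[]
    for (x,y) in rois:
        x0,y0=max(0,x-22),max(0,y-22); f=cv2.resize(c['frame'][y0:y+22,x0:x+22],None,fx=8,fy=8,interpolation=cv2.INTER_CUBIC)
        h=cv2.cvtColor(f,cv2.COLOR_BGR2HSV); m=((h[...,1]<75)&(h[...,2]<105)).astype(np.uint8)*255
        m=cv2.morphologyEx(m,cv2.MORPH_OPEN,np.ones((25,25)))
        n,l,st,ce=cv2.connectedComponentsWithStats(m); 
        if n<2: out.append((np.nan,np.nan)); print("none");continue
        i=1+np.argmax(st[1:,4]); k=cv2.findContours((l==i).astype(np.uint8),0,2)[0][0]
        (cx,cy),r=cv2.minEnclosingCircle(k); b=st[i]; cv2.circle(f,(int(cx),int(cy)),int(r),(0,0,255),1)
        out.append((x0+(cx+.5)/8-.5,y0+(cy+.5)/8-.5)); print(np.round(out[-1],1),"r",round(r/8,1),"bbox",b[2:4]/8); tiles.append(cv2.resize(f,(200,200)))
    return out
tiles=[]
E
python3 - <<'E'
from caps import *
import caps as C
w=[pickle.load(open(n+'.pkl','rb')) for n in('w1','w4','w5')]
a=caps(w[0],[(234,71),(233,153)]); b=caps(w[1],[(258,120),(255,197)]); d=caps(w[2],[(253,62),(262,163)])
print("A",two(w[0],[a[0]],w[1],[b[0]]).round(1),"B",two(w[0],[a[1]],w[2],[d[0]]).round(1),two(w[1],[b[1]],w[2],[d[0]]).round(1))
print(onz(w[0],a,54).round(1),onz(w[1],b,54).round(1),onz(w[2],d,54).round(1))
cv2.imwrite("pics/caps.png",np.vstack([np.hstack(C.tiles[:3]),np.hstack(C.tiles[3:])]))
E
```

```text
[219.4  70.5] r 23.3 bbox [30.375 44.   ]
[232.4 158.7] r 7.9 bbox [14.    14.375]
[242.1 119.5] r 22.9 bbox [13.25 44.  ]
[255.2 204.9] r 7.5 bbox [13.625 14.25 ]
[253.4  60.7] r 9.9 bbox [18.375 19.375]
[263.  168.7] r 8.0 bbox [15.  14.5]
A [[383.  -37.   31.3   1.3]] B [[ 388.8 -148.9   48.5    0.5]] [[ 3.887e+02 -1.491e+02  4.980e+01  3.000e-01]]
[[ 386.2  -40.7   54. ]
 [ 389.6 -148.2   54. ]] [[ 383.6  -37.2   54. ]
 [ 389.  -147.7   54. ]] [[ 388.5 -149.9   54. ]
 [ 388.8 -277.1   54. ]]
```

View pics/caps.png

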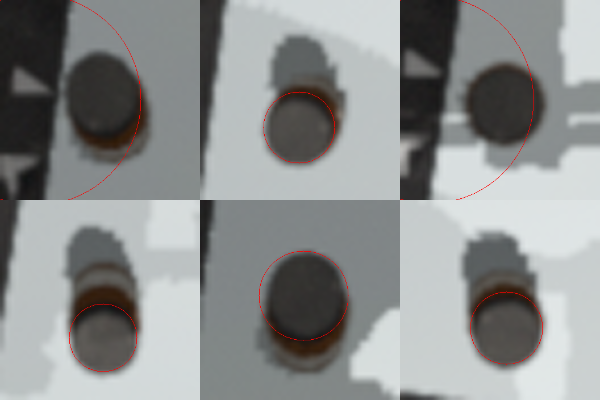

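```bash
python3 -m pendant '[[0.035,0.008,0.0,0,0,0,-0.3],[0.035,0.008,0.05,0,0,0,-0.3],[0.035,0.008,0.05,0,0,0,-0.3],[0.035,0.008,0.05,0,0,0,-0.3]]'; python3 - <<'E'
from caps import *
import caps as C
w=[pickle.load(open(n+'.pkl','rb')) for n in('w1','w4','w5')]
c=cam('wrist','w6'); p=proj(c,[[388.8,-277,54]])[0].astype(int); print(p)
e=caps(c,[tuple(int(v) for v in p)]); print("C",two(w[2],[(263,168.7)],c,e).round(1),onz(c,e,54).round(1))
print("A",two(w[0],[(234.7,68.1)],w[1],[(259.1,120.9)]).round(1),onz(w[0],[(234.7,68.1)],54).round(1),onz(w[1],[(259.1,120.9)],54).round(1))
cv2.imwrite("pics/w6c.png",C.tiles[0])
go([388.8,-277,34],np.radians(-5.1))
E
```

```text
time_s: 18.75
tcp_pos: [390.2, -248.3, 168.7]
ee_rot: [0.738, 0.675, -0.0, -0.001]
wrist_force: [-0.1, -0.2, 1.1]
finger_gap: 0.35
grip_force: 0.0
[257 208]
[256.5 223.8] r 22.7 bbox [44.  11.5]
C [[ 388.4 -261.5  136.7    0.7]] [[ 385.8 -295.4   54. ]]
A [[404.5 -40.5  57.9   1.2]] [[404.9 -39.7  54. ]] [[404.  -40.8  54. ]]
shift [-2.750e-02  1.000e-04  1.366e-01] rot [ 0.0006  0.0004 -0.0017] at [ 391.1 -249.5  170.6] yaw -0.0907 j [-0.68 -0.27  2.1   0.    1.31 -0.59] t 18.8
```

```bash
python3 -m pendant '[[-0.0275,0,0.04,0,0,0,-0.2],[-0.0275,0,0.08,0,0,0,-0.2],[-0.0275,0,0.11,0,0,0,-0.2],[-0.0275,0,0.125,0,0,0,-0.2],[-0.0275,0,0.136,0,0,0,-0.2],[-0.0275,0,0.136,0,0,0,-0.2],[-0.0275,0,0.136,0,0,0,-1],[-0.0275,0,0.136,0,0,0,-1],[-0.0275,0,0.136,0,0,0,-1],[-0.0275,0,0.136,0,0,0,-1]]' 6; python3 -m pendant '[[0,0,0,0,0,0,-0.2],[0,0,0,0,0,0,-0.2],[0,0,0,0,0,0,-0.2]]'
```

```text
time_s: 19.8
tcp_pos: [389.0, -278.2, 35.0]
ee_rot: [0.739, 0.674, 0.0, 0.002]
wrist_force: [0.0, -0.1, 5.0]
finger_gap: 0.239
grip_force: 6.0
time_s: 20.1
tcp_pos: [387.6, -277.0, 33.1]
ee_rot: [0.739, 0.674, -0.0, -0.0]
wrist_force: [-0.4, -0.4, -0.7]
finger_gap: 0.387
grip_force: 0.0
```

```bash
python3 -m pendant '[[0,0,0,0,0,-0.15,-0.2],[0,0,0,0,0,-0.3,-0.2],[0,0,0,0,0,-0.45,-0.2],[0,0,0,0,0,-0.6,-0.2],[0,0,0,0,0,-0.75,-0.2],[0,0,0,0,0,-0.9,-0.2],[0,0,0,0,0,-1.05,-0.2],[0,0,0,0,0,-1.2,-0.2],[0,0,0,0,0,-1.35,-0.2],[0,0,0,0,0,-1.5,-0.2]]'; python3 -m pendant '[[0,0,0,0,0,-0.07,-1],[0,0,0,0,0,-0.07,-1],[0,0,0,0,0,-0.07,-1],[0,0,0,0,0,-0.07,-1],[0,0,0,0,0,-0.07,-1]]' 10;  python3 -m pendant '[[0,0,-0.02,0,0,0,-1],[0,0,-0.06,0,0,0,-1],[0,0,-0.11,0,0,0,-1],[0,0,-0.11,0,0,0,-1]]'; python3 b.py 2 141 84.9
```

```text
time_s: 21.1
tcp_pos: [387.6, -277.0, 33.0]
ee_rot: [0.078, 0.997, 0.0, -0.0]
wrist_force: [-0.2, -0.2, -0.2]
finger_gap: 0.398
grip_force: 0.0
time_s: 21.6
tcp_pos: [387.8, -277.2, 33.3]
ee_rot: [0.047, 0.999, 0.0, -0.0]
wrist_force: [-0.1, -0.0, -0.9]
finger_gap: 0.24
grip_force: 9.9
time_s: 22.0
tcp_pos: [391.6, -280.6, 151.5]
ee_rot: [0.047, 0.999, -0.005, 0.006]
wrist_force: [0.6, -0.5, 0.4]
finger_gap: 0.241
grip_force: 9.9
shift [-0.1077  0.393   0.0084] rot [-0.0086  0.0114 -0.0041] at [ 391.6 -280.6  151.5] yaw 1.4777 j [-0.73 -0.22  2.09 -0.    1.26 -2.21] t 22.0
```

```bash
python3 -m pendant '[[-0.012,0.044,0,0,0,0,-1],[-0.024,0.088,0,0,0,0,-1],[-0.036,0.132,0,0,0,0,-1],[-0.048,0.176,0,0,0,0,-1],[-0.06,0.22,0,0,0,0,-1],[-0.072,0.264,0,0,0,0,-1],[-0.084,0.308,0,0,0,0,-1],[-0.096,0.352,0,0,0,0,-1],[-0.108,0.393,0,0,0,0,-1],[-0.108,0.393,0,0,0,0,-1]]';python3 -m pendant '[[0,0,0,0,0,0,-1],[0,0,0,0,0,0,-1]]'; python3 b.py 2 104 84.9
```

```text
time_s: 23.0
tcp_pos: [532.7, 108.0, 142.9]
ee_rot: [0.044, 0.999, 0.001, -0.0]
wrist_force: [-0.5, -0.6, 0.2]
finger_gap: 0.239
grip_force: 9.9
time_s: 23.2
tcp_pos: [531.3, 103.3, 142.8]
ee_rot: [0.047, 0.999, -0.0, -0.001]
wrist_force: [-0.0, -0.9, -0.1]
finger_gap: 0.243
grip_force: 9.9
shift [-0.0044 -0.0022  0.0388] rot [-0.0005 -0.0011 -0.0045] at [531.3 103.3 142.8] yaw 1.4773 j [ 0.09 -0.06  1.96 -0.    1.24 -1.38] t 23.2
```

```bash
python3 -m pendant '[[-0.0044,-0.0022,0,0,0,0,-1],[-0.0044,-0.0022,0.02,0,0,0,-1],[-0.0044,-0.0022,0.03,0,0,0,-1],[-0.0044,-0.0022,0.034,0,0,0,-1],[-0.0044,-0.0022,0.034,0,0,0,-1],[-0.0044,-0.0022,0.034,0,0,0,-1]]'; python3 b.py 2 82 84.9
```

```text
time_s: 23.8
tcp_pos: [536.4, 101.2, 109.9]
ee_rot: [0.047, 0.999, 0.0, 0.0]
wrist_force: [0.8, 0.9, -0.2]
finger_gap: 0.244
grip_force: 9.9
shift [ 0.0009 -0.0006  0.0279] rot [ 0.0001  0.0006 -0.0042] at [536.4 101.2 109.9] yaw 1.4776 j [ 0.09 -0.02  1.98 -0.    1.18 -1.39] t 23.8
```

```bash
python3 -m pendant '[[0.001,-0.0006,0,0,0,0,-1],[0.001,-0.0006,0.004,0,0,0,-1],[0.001,-0.0006,0.006,0,0,0,-1],[0.001,-0.0006,0.008,0,0,0,-1],[0.001,-0.0006,0.010,0,0,0,-1],[0.001,-0.0006,0.012,0,0,0,-1],[0.001,-0.0006,0.012,0,0,0,-1]]'; python3 -m pendant '[[0,0,0.002,0,0,0,-1],[0,0,0.004,0,0,0,-1],[0,0,0.004,0,0,0,-1]]'
```

```text
time_s: 24.5
tcp_pos: [535.3, 100.9, 98.0]
ee_rot: [0.046, 0.999, -0.0, 0.0]
wrist_force: [-1.5, 0.9, 3.3]
finger_gap: 0.243
grip_force: 9.9
time_s: 24.8
tcp_pos: [534.8, 101.0, 93.1]
ee_rot: [0.046, 0.999, 0.0, -0.0]
wrist_force: [-0.5, 1.0, 2.1]
finger_gap: 0.243
grip_force: 9.9
```

```bash
python3 -m pendant '[[0,0,0.003,0,0,0,-1],[0,0,0.006,0,0,0,-1],[0,0,0.009,0,0,0,-1],[0,0,0.012,0,0,0,-1],[0,0,0.012,0,0,0,-1]]'; python3 -m pendant '[[0,0,0,0,0,0,-0.4],[0,0,0,0,0,0,-0.3],[0,0,0,0,0,0,-0.3],[0,0,-0.03,0,0,0,-0.3],[0,0,-0.05,0,0,0,-1],[0,0,-0.05,0,0,0,-1],[0,0,-0.05,0,0,0,-1],[0,0,-0.05,0,0,0,-1],[0,0,-0.05,0,0,0,-1]]';  python3 b.py 2 106 84.9
```

```text
time_s: 25.3
tcp_pos: [534.6, 100.9, 80.5]
ee_rot: [0.046, 0.999, 0.0, -0.0]
wrist_force: [-0.9, 0.3, -0.7]
finger_gap: 0.238
grip_force: 9.9
time_s: 26.2
tcp_pos: [534.0, 100.8, 129.7]
ee_rot: [0.046, 0.999, -0.0, -0.001]
wrist_force: [-0.7, -0.2, 0.9]
finger_gap: 0.016
grip_force: 0.0
shift [-0.0015  0.      0.0237] rot [-0.0005 -0.0028 -0.0038] at [534.  100.8 129.7] yaw 1.478 j [ 0.09 -0.04  1.97 -0.    1.22 -1.39] t 26.2
```

```bash
python3 -m pendant '[[-0.0015,0,0.02,0,0,0,-1],[-0.0015,0,0.027,0,0,0,-1],[-0.0015,0,0.031,0,0,0,-1],[-0.0015,0,0.035,0,0,0,-1],[-0.0015,0,0.039,0,0,0,-1],[-0.0015,0,0.043,0,0,0,-1],[-0.0015,0,0.046,0,0,0,-1],[-0.0015,0,0.049,0,0,0,-1],[-0.0015,0,0.051,0,0,0,-1],[-0.0015,0,0.051,0,0,0,-1]]'; python3 -m pendant '[[0,0,0.001,0,0,0,-1],[0,0,0.002,0,0,0,-1],[0,0,0.003,0,0,0,-1],[0,0,0.003,0,0,0,-1]]'
```

```text
time_s: 27.2
tcp_pos: [536.5, 100.7, 79.9]
ee_rot: [0.046, 0.999, -0.0, 0.0]
wrist_force: [0.2, 0.1, 0.3]
finger_gap: 0.005
grip_force: 0.0
time_s: 27.6
tcp_pos: [536.7, 100.8, 77.4]
ee_rot: [0.046, 0.999, 0.0, 0.0]
wrist_force: [-0.2, -0.2, 0.3]
finger_gap: 0.007
grip_force: 0.3
```

```bash
python3 -m pendant '[[0,0,0.001,0,0,0,-1],[0,0,0.002,0,0,0,-1],[0,0,0.003,0,0,0,-1],[0,0,0.003,0,0,0,-1]]'; python3 -m pendant '[[0,0,-0.03,0,0,0,-1],[0,0,-0.08,0,0,0,-1],[0,0,-0.13,0,0,0,-1],[0,0,-0.13,0,0,0,-1]]'; python3 -c "
from h import *
cam('scene','s2')
go([388.8,-149.3,190],np.radians(84.9))
cv2.imwrite('pics/s2c.png',cv2.resize(cv2.imread('pics/s2.png')[120:300,170:370],None,fx=3,fy=3))"
```

```text
time_s: 28.0
tcp_pos: [537.3, 100.9, 76.3]
ee_rot: [0.046, 0.999, 0.0, 0.001]
wrist_force: [-2.1, -1.3, 9.4]
finger_gap: 0.006
grip_force: 4.7
time_s: 28.4
tcp_pos: [541.0, 101.2, 213.4]
ee_rot: [0.046, 0.999, 0.001, 0.007]
wrist_force: [0.4, 0.5, 0.1]
finger_gap: 0.007
grip_force: 0.0
shift [ 0.1267 -0.2632  0.0178] rot [ 0.0016  0.009  -0.0037] at [539.1 101.  209.4] yaw 1.478 j [ 0.09 -0.1   1.89  0.    1.35 -1.39] t 28.45
```

View pics/s2c.png

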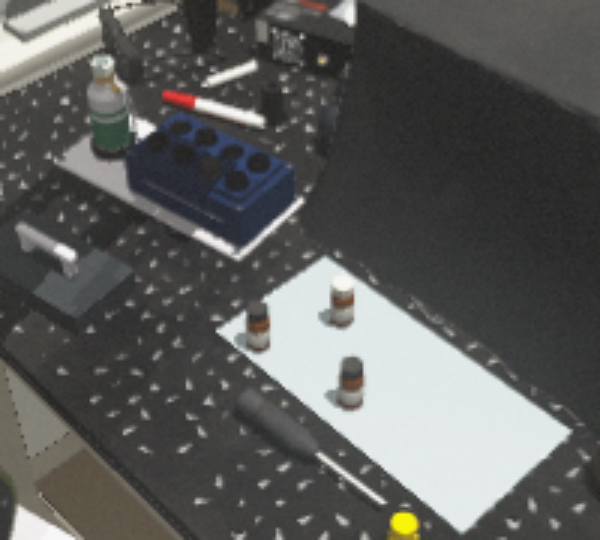

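```bash
python3 -m pendant '[[0.021,-0.044,0,0,0,0,-0.2],[0.042,-0.088,0,0,0,0,-0.2],[0.063,-0.132,0,0,0,0,-0.2],[0.084,-0.176,0,0,0,0,-0.2],[0.105,-0.22,0,0,0,0,-0.2],[0.127,-0.263,0.02,0,0,0,-0.2],[0.127,-0.263,0.06,0,0,0,-0.2],[0.127,-0.263,0.09,0,0,0,-0.2]]'; python3 -c "
from h import *
go([388.8,-149.2,33],np.radians(84.9))"
```

```text
time_s: 29.25
tcp_pos: [383.4, -150.0, 111.1]
ee_rot: [0.048, 0.999, 0.001, -0.001]
wrist_force: [-0.0, 0.7, 0.0]
finger_gap: 0.401
grip_force: 0.0
shift [-0.0055  0.0013  0.078 ] rot [ 0.0012 -0.0025 -0.0079] at [ 383.4 -150.   111.1] yaw 1.4739 j [-0.5  -0.35  2.26  0.    1.23 -1.98] t 29.25
```

```bash
python3 -m pendant '[[0,0,0,0,0,0,-0.2],[0,0,0,0,0,0,-0.2]]'; python3 -c "
from h import *
go([388.8,-149.2,33],np.radians(84.9))"
```

```text
time_s: 29.45
tcp_pos: [384.9, -148.8, 113.5]
ee_rot: [0.046, 0.999, 0.001, -0.001]
wrist_force: [0.1, 0.5, 0.4]
finger_gap: 0.398
grip_force: 0.0
shift [-0.0041 -0.0001  0.0805] rot [ 0.0012 -0.0026 -0.0037] at [ 384.9 -148.8  113.5] yaw 1.4781 j [-0.5  -0.35  2.26  0.    1.24 -1.98] t 29.45
```

```bash
python3 -m pendant '[[-0.004,0,0,0,0,0,-0.2],[-0.004,0,0.03,0,0,0,-0.2],[-0.004,0,0.06,0,0,0,-0.2],[-0.004,0,0.08,0,0,0,-0.2],[-0.004,0,0.08,0,0,0,-0.2],[-0.004,0,0.08,0,0,0,-1],[-0.004,0,0.08,0,0,0,-1],[-0.004,0,0.08,0,0,0,-1],[-0.004,0,0.08,0,0,0,-1],[-0.004,0,0.08,0,0,0,-0.2]]' 6; python3 -m pendant '[[0,0,0,0,0,0,-0.2],[0,0,0,0,0,0,-0.2],[0,0,0,0,0,0.14,-0.2],[0,0,0,0,0,0.28,-0.2],[0,0,0,0,0,0.42,-0.2],[0,0,0,0,0,0.56,-0.2],[0,0,0,0,0,0.7,-0.2],[0,0,0,0,0,0.84,-0.2],[0,0,0,0,0,0.98,-0.2],[0,0,0,0,0,1.12,-0.2]]';python3 -m pendant '[[0,0,0,0,0,0.15,-0.2],[0,0,0,0,0,0.3,-0.2],[0,0,0,0,0,0.45,-0.2],[0,0,0,0,0,0.45,-0.2],[0,0,0,0,0,0.45,-1],[0,0,0,0,0,0.45,-1],[0,0,0,0,0,0.45,-1],[0,0,0,0,0,0.45,-1],[0,0,0,0,0,0.45,-1]]' 10;  python3 -m pendant '[[0,0,-0.02,0,0,0,-1],[0,0,-0.06,0,0,0,-1],[0,0,-0.11,0,0,0,-1],[0,0,-0.11,0,0,0,-1],[0,0,-0.11,0,0,0,-1]]'; python3 b.py 6 141
```

```text
time_s: 30.45
tcp_pos: [390.4, -150.1, 35.4]
ee_rot: [0.046, 0.999, -0.0, 0.001]
wrist_force: [0.7, 0.3, 0.7]
finger_gap: 0.277
grip_force: 0.0
time_s: 31.45
tcp_pos: [389.2, -149.5, 34.0]
ee_rot: [0.572, 0.82, -0.0, -0.0]
wrist_force: [0.4, -0.9, -0.4]
finger_gap: 0.404
grip_force: 0.0
time_s: 32.35
tcp_pos: [389.6, -149.7, 34.4]
ee_rot: [0.739, 0.674, -0.0, -0.0]
wrist_force: [-0.0, 0.3, -0.6]
finger_gap: 0.236
grip_force: 10.0
time_s: 32.85
tcp_pos: [390.6, -150.2, 146.0]
ee_rot: [0.739, 0.674, 0.001, 0.002]
wrist_force: [0.8, 0.5, 0.0]
finger_gap: 0.239
grip_force: 10.0
shift [0.2632 0.1573 0.0051] rot [ 0.0033  0.0014 -0.0027] at [ 390.6 -150.2  146. ] yaw -0.0918 j [-0.5  -0.37  2.22  0.    1.29 -0.4 ] t 32.85
```

```bash
python3 -m pendant '[[0.049,0.005,0,0,0,0,-1],[0.098,0.01,0,0,0,0,-1],[0.146,0.02,0,0,0,0,-1],[0.19,0.04,0,0,0,0,-1],[0.23,0.065,0,0,0,0,-1],[0.255,0.105,0,0,0,0,-1],[0.263,0.15,0,0,0,0,-1],[0.263,0.157,0,0,0,0,-1],[0.263,0.157,0,0,0,0,-1],[0.263,0.157,0,0,0,0,-1]]'; python3 b.py 6 108
```

```text
time_s: 33.85
tcp_pos: [568.4, 97.4, 142.6]
ee_rot: [0.739, 0.674, -0.001, -0.001]
wrist_force: [0.9, -0.3, -0.2]
finger_gap: 0.24
grip_force: 10.0
shift [0.0004 0.003  0.0346] rot [-0.0036  0.0006 -0.0034] at [568.4  97.4 142.6] yaw -0.0924 j [0.08 0.02 1.88 0.   1.24 0.17] t 33.85
```

```bash
python3 -m pendant '[[0,0.0025,0.015,0,0,0,-1],[0,0.0025,0.03,0,0,0,-1],[0,0.0025,0.034,0,0,0,-1],[0,0.0025,0.034,0,0,0,-1],[0,0.0025,0.034,0,0,0,-1]]'; python3 b.py 6 100;python3 -m pendant '[[0,0,0.004,0,0,0,-1],[0,0,0.007,0,0,0,-1],[0,0,0.01,0,0,0,-1],[0,0,0.012,0,0,0,-1],[0,0,0.014,0,0,0,-1],[0,0,0.014,0,0,0,-1]]'
```

```text
time_s: 34.35
tcp_pos: [572.5, 97.5, 110.4]
ee_rot: [0.739, 0.674, 0.0, -0.0]
wrist_force: [0.4, 0.8, -0.2]
finger_gap: 0.24
grip_force: 10.0
shift [-0.0001 -0.0012  0.0104] rot [-0.     -0.     -0.0031] at [572.5  97.5 110.4] yaw -0.0921 j [0.08 0.06 1.9  0.   1.18 0.17] t 34.35
time_s: 34.95
tcp_pos: [573.6, 97.8, 99.2]
ee_rot: [0.739, 0.674, 0.001, 0.0]
wrist_force: [-4.2, -0.0, 11.7]
finger_gap: 0.236
grip_force: 10.0
```

```bash
python3 -m pendant '[[0,0,-0.004,0,0,0,-1],[0,-0.002,-0.006,0,0,0,-1],[0,-0.002,-0.006,0,0,0,-1],[0,-0.002,-0.006,0,0,0,-1]]'; python3 b.py 6 100
```

```text
time_s: 35.35
tcp_pos: [570.3, 97.7, 102.0]
ee_rot: [0.739, 0.674, -0.0, -0.0]
wrist_force: [-0.6, -0.0, -0.3]
finger_gap: 0.239
grip_force: 10.0
shift [-0.0001  0.001   0.002 ] rot [-0.0006  0.0001 -0.003 ] at [570.3  97.7 102. ] yaw -0.092 j [0.08 0.07 1.91 0.   1.17 0.17] t 35.35
```

```bash
python3 -m pendant '[[0,0,0.002,0,0,0,-1],[0,0,0.004,0,0,0,-1],[0,0,0.006,0,0,0,-1],[0,0,0.006,0,0,0,-1]]'; python3 -m pendant '[[0,0,0.002,0,0,0,-1],[0,0,0.004,0,0,0,-1],[0,0,0.004,0,0,0,-1]]'
```

```text
time_s: 35.75
tcp_pos: [570.5, 97.7, 96.0]
ee_rot: [0.739, 0.674, -0.0, -0.0]
wrist_force: [-0.5, 1.0, -0.5]
finger_gap: 0.236
grip_force: 10.0
time_s: 36.05
tcp_pos: [570.6, 97.7, 92.1]
ee_rot: [0.739, 0.674, -0.0, -0.0]
wrist_force: [1.3, -0.2, -0.1]
finger_gap: 0.239
grip_force: 10.0
```

Entering freely. Continue to 81, release, push home.

```bash
python3 -m pendant '[[0,0,0.003,0,0,0,-1],[0,0,0.006,0,0,0,-1],[0,0,0.009,0,0,0,-1],[0,0,0.011,0,0,0,-1],[0,0,0.011,0,0,0,-1]]'; python3 -m pendant '[[0,0,0,0,0,0,-0.4],[0,0,0,0,0,0,-0.3],[0,0,0,0,0,0,-0.3],[0,0,-0.03,0,0,0,-0.3],[0,0,-0.05,0,0,0,-1],[0,0,-0.05,0,0,0,-1],[0,0,-0.05,0,0,0,-1],[0,0,-0.05,0,0,0,-1],[0,0,-0.05,0,0,0,-1]]';  python3 b.py 6 80
```

```text
time_s: 36.55
tcp_pos: [570.5, 97.7, 80.9]
ee_rot: [0.739, 0.674, -0.0, -0.0]
wrist_force: [0.2, -0.2, -0.4]
finger_gap: 0.235
grip_force: 10.0
time_s: 37.45
tcp_pos: [569.6, 97.7, 129.7]
ee_rot: [0.739, 0.674, -0.001, -0.001]
wrist_force: [-0.6, 0.1, -1.0]
finger_gap: 0.02
grip_force: 0.0
shift [-0.      0.0019  0.0497] rot [-0.0028  0.0004 -0.003 ] at [569.6  97.7 129.7] yaw -0.092 j [0.08 0.04 1.89 0.   1.22 0.17] t 37.45
```

```bash
python3 -m pendant '[[0,0.001,0.02,0,0,0,-1],[0,0.001,0.027,0,0,0,-1],[0,0.001,0.031,0,0,0,-1],[0,0.001,0.035,0,0,0,-1],[0,0.001,0.039,0,0,0,-1],[0,0.001,0.043,0,0,0,-1],[0,0.001,0.046,0,0,0,-1],[0,0.001,0.048,0,0,0,-1],[0,0.001,0.05,0,0,0,-1],[0,0.001,0.05,0,0,0,-1]]'; python3 -m pendant '[[0,0,0.001,0,0,0,-1],[0,0,0.002,0,0,0,-1],[0,0,0.003,0,0,0,-1],[0,0,0.003,0,0,0,-1]]'; python3 -m pendant '[[0,0,0.001,0,0,0,-1],[0,0,0.002,0,0,0,-1],[0,0,0.003,0,0,0,-1],[0,0,0.003,0,0,0,-1]]'; python3 -m pendant '[[0,0,-0.03,0,0,0,-1],[0,0,-0.08,0,0,0,-1],[0,0,-0.13,0,0,0,-1],[0,0,-0.13,0,0,0,-1],[0,0,-0.13,0,0,0,-1]]'; python3 -c "
from h import *
go([404.5,-40.3,200],np.radians(-5.1))"
```

```text
time_s: 38.45
tcp_pos: [571.5, 97.6, 81.1]
ee_rot: [0.739, 0.674, -0.0, -0.0]
wrist_force: [0.1, -0.8, 1.0]
finger_gap: 0.005
grip_force: 0.1
time_s: 38.85
tcp_pos: [571.6, 97.6, 78.3]
ee_rot: [0.739, 0.674, -0.0, -0.0]
wrist_force: [-1.3, 0.7, 1.2]
finger_gap: 0.006
grip_force: 0.5
time_s: 39.25
tcp_pos: [572.2, 97.6, 76.7]
ee_rot: [0.739, 0.674, 0.0, 0.0]
wrist_force: [-1.8, -0.4, 6.6]
finger_gap: 0.008
grip_force: 3.2
time_s: 39.75
tcp_pos: [572.6, 97.7, 207.2]
ee_rot: [0.739, 0.674, 0.001, 0.001]
wrist_force: [-0.1, -0.1, -1.1]
finger_gap: 0.004
grip_force: 0.0
shift [-0.1529 -0.1548  0.0066] rot [ 0.0037 -0.0006 -0.003 ] at [572.6  97.7 207.2] yaw -0.092 j [ 0.08 -0.03  1.82  0.    1.35  0.17] t 39.75
```

```bash
python3 -m pendant '[[-0.03,-0.03,0,0,0,0,-0.2],[-0.06,-0.06,0,0,0,0,-0.2],[-0.09,-0.09,0,0,0,0,-0.2],[-0.12,-0.12,0,0,0,0,-0.2],[-0.153,-0.155,0.0,0,0,0,-0.2],[-0.153,-0.155,0.05,0,0,0,-0.2],[-0.153,-0.155,0.1,0,0,0,-0.2],[-0.153,-0.155,0.1,0,0,0,-0.2],[-0.153,-0.155,0.1,0,0,0,-0.2]]'; python3 -c "
from h import *
go([404.5,-40.3,33.5],np.radians(-5.1))"
```

```text
time_s: 40.65
tcp_pos: [401.7, -40.1, 103.9]
ee_rot: [0.739, 0.674, -0.001, -0.002]
wrist_force: [1.2, -0.2, 0.5]
finger_gap: 0.397
grip_force: 0.0
shift [-0.      0.0031  0.0703] rot [-0.0049 -0.0008 -0.003 ] at [401.7 -40.1 103.9] yaw -0.092 j [-0.23 -0.36  2.28  0.    1.22 -0.14] t 40.65
```

```bash
python3 -m pendant '[[0,0.002,0,0,0,0,-0.2],[0,0.002,0.03,0,0,0,-0.2],[0,0.002,0.06,0,0,0,-0.2],[0,0.002,0.07,0,0,0,-0.2],[0,0.002,0.07,0,0,0,-0.2],[0,0.002,0.07,0,0,0,-1],[0,0.002,0.07,0,0,0,-1],[0,0.002,0.07,0,0,0,-1],[0,0.002,0.07,0,0,0,-1],[0,0.002,0.07,0,0,0,-0.2]]' 6; python3 -m pendant '[[0,0,0,0,0,0,-0.2],[0,0,0,0,0,0,-0.2],[0,0,0,0,0,-0.14,-0.2],[0,0,0,0,0,-0.28,-0.2],[0,0,0,0,0,-0.42,-0.2],[0,0,0,0,0,-0.56,-0.2],[0,0,0,0,0,-0.7,-0.2],[0,0,0,0,0,-0.84,-0.2],[0,0,0,0,0,-0.98,-0.2],[0,0,0,0,0,-1.12,-0.2]]';python3 -m pendant '[[0,0,0,0,0,-0.15,-0.2],[0,0,0,0,0,-0.3,-0.2],[0,0,0,0,0,-0.45,-0.2],[0,0,0,0,0,-0.45,-0.2],[0,0,0,0,0,-0.45,-1],[0,0,0,0,0,-0.45,-1],[0,0,0,0,0,-0.45,-1],[0,0,0,0,0,-0.45,-1],[0,0,0,0,0,-0.45,-1]]' 10;  python3 -m pendant '[[0,0,-0.02,0,0,0,-1],[0,0,-0.06,0,0,0,-1],[0,0,-0.11,0,0,0,-1],[0,0,-0.11,0,0,0,-1],[0,0,-0.11,0,0,0,-1]]'; python3 b.py 8 141 84.9
```

```text
time_s: 41.65
tcp_pos: [405.7, -40.8, 36.1]
ee_rot: [0.739, 0.674, 0.0, 0.001]
wrist_force: [-0.1, 0.3, 0.5]
finger_gap: 0.286
grip_force: 0.0
time_s: 42.65
tcp_pos: [404.9, -40.6, 35.1]
ee_rot: [0.265, 0.964, -0.0, -0.0]
wrist_force: [-0.1, 0.2, -1.0]
finger_gap: 0.401
grip_force: 0.0
time_s: 43.55
tcp_pos: [405.2, -40.6, 35.4]
ee_rot: [0.047, 0.999, 0.0, -0.0]
wrist_force: [0.2, 0.0, -0.2]
finger_gap: 0.238
grip_force: 10.0
time_s: 44.05
tcp_pos: [406.2, -40.9, 146.9]
ee_rot: [0.046, 0.999, -0.0, 0.002]
wrist_force: [-0.2, 0.8, -1.2]
finger_gap: 0.237
grip_force: 10.0
shift [-0.1512  0.2251  0.0064] rot [-0.0005  0.0036 -0.004 ] at [406.2 -40.9 146.9] yaw 1.4778 j [-0.23 -0.4   2.24 -0.    1.3  -1.71] t 44.05
```

```bash
python3 -m pendant '[[-0.025,0.0375,0,0,0,0,-1],[-0.05,0.075,0,0,0,0,-1],[-0.075,0.1125,0,0,0,0,-1],[-0.1,0.15,0,0,0,0,-1],[-0.125,0.1875,0,0,0,0,-1],[-0.15,0.225,0,0,0,0,-1],[-0.15,0.225,0,0,0,0,-1],[-0.15,0.225,0,0,0,0,-1]]'; python3 b.py 8 110 84.9
```

```text
time_s: 44.85
tcp_pos: [574.1, 169.8, 142.3]
ee_rot: [0.046, 0.999, -0.001, -0.003]
wrist_force: [-0.2, -0.1, -0.5]
finger_gap: 0.238
grip_force: 10.0
shift [-0.0038 -0.0002  0.0323] rot [-0.0018 -0.005  -0.0024] at [574.1 169.8 142.3] yaw 1.4794 j [ 0.2   0.07  1.83 -0.    1.24 -1.28] t 44.85
```

```bash
python3 -m pendant '[[-0.001,0,0.015,0,0,0,-1],[-0.001,0,0.03,0,0,0,-1],[-0.001,0,0.034,0,0,0,-1],[-0.001,0,0.034,0,0,0,-1],[-0.001,0,0.034,0,0,0,-1],[-0.001,0,0.034,0,0,0,-1]]'; python3 b.py 8 104 84.9
```

```text
time_s: 45.45
tcp_pos: [576.9, 169.3, 112.3]
ee_rot: [0.047, 0.999, 0.0, 0.001]
wrist_force: [-0.3, 0.2, 0.4]
finger_gap: 0.238
grip_force: 10.0
shift [-0.0008 -0.      0.0083] rot [ 0.0004  0.0014 -0.0041] at [576.9 169.3 112.3] yaw 1.4777 j [ 0.2   0.1   1.85 -0.    1.19 -1.28] t 45.45
```

At x 576.9 (bore 577.7 − 0.8). Descend.

```bash
python3 -m pendant '[[0,0,0.004,0,0,0,-1],[0,0,0.008,0,0,0,-1],[0,0,0.01,0,0,0,-1],[0,0,0.012,0,0,0,-1],[0,0,0.012,0,0,0,-1]]'; python3 -m pendant '[[0,0,0.002,0,0,0,-1],[0,0,0.004,0,0,0,-1],[0,0,0.006,0,0,0,-1],[0,0,0.006,0,0,0,-1]]'
```

```text
time_s: 45.95
tcp_pos: [576.5, 169.4, 99.3]
ee_rot: [0.046, 0.999, 0.0, -0.0]
wrist_force: [-0.2, -0.1, -0.5]
finger_gap: 0.237
grip_force: 10.0
time_s: 46.35
tcp_pos: [576.4, 169.4, 93.2]
ee_rot: [0.046, 0.999, 0.0, 0.0]
wrist_force: [0.3, 0.9, 0.5]
finger_gap: 0.237
grip_force: 10.0
```

```bash
python3 -m pendant '[[0,0,0.003,0,0,0,-1],[0,0,0.006,0,0,0,-1],[0,0,0.009,0,0,0,-1],[0,0,0.012,0,0,0,-1],[0,0,0.012,0,0,0,-1]]'; python3 -m pendant '[[0,0,0,0,0,0,-0.4],[0,0,0,0,0,0,-0.3],[0,0,0,0,0,0,-0.3],[0,0,-0.03,0,0,0,-0.3],[0,0,-0.05,0,0,0,-1],[0,0,-0.05,0,0,0,-1],[0,0,-0.05,0,0,0,-1],[0,0,-0.05,0,0,0,-1],[0,0,-0.05,0,0,0,-1]]';  python3 b.py 8 80 84.9
```

```text
time_s: 46.85
tcp_pos: [576.3, 169.4, 80.8]
ee_rot: [0.046, 0.999, 0.0, -0.0]
wrist_force: [0.9, -0.8, -0.0]
finger_gap: 0.24
grip_force: 10.0
time_s: 47.75
tcp_pos: [575.4, 169.2, 129.6]
ee_rot: [0.046, 0.999, -0.0, -0.001]
wrist_force: [0.4, -0.3, 0.3]
finger_gap: 0.014
grip_force: 0.0
shift [-0.0025  0.0003  0.0496] rot [-0.0008 -0.0028 -0.0038] at [575.4 169.2 129.6] yaw 1.478 j [ 0.2   0.08  1.84  0.    1.22 -1.28] t 47.75
```

```bash
python3 -m pendant '[[-0.001,0,0.02,0,0,0,-1],[-0.001,0,0.027,0,0,0,-1],[-0.001,0,0.031,0,0,0,-1],[-0.001,0,0.035,0,0,0,-1],[-0.001,0,0.039,0,0,0,-1],[-0.001,0,0.043,0,0,0,-1],[-0.001,0,0.046,0,0,0,-1],[-0.001,0,0.048,0,0,0,-1],[-0.001,0,0.05,0,0,0,-1],[-0.001,0,0.05,0,0,0,-1]]'; python3 -m pendant '[[0,0,0.001,0,0,0,-1],[0,0,0.002,0,0,0,-1],[0,0,0.003,0,0,0,-1],[0,0,0.003,0,0,0,-1]]'; python3 -m pendant '[[0,0,0.001,0,0,0,-1],[0,0,0.002,0,0,0,-1],[0,0,0.003,0,0,0,-1],[0,0,0.003,0,0,0,-1]]'; python3 -m pendant '[[0,0,-0.03,0,0,0,-1],[0,0,-0.08,0,0,0,-1],[0,0,-0.13,0,0,0,-1],[0,0,-0.16,0,0,0,-1],[0,0,-0.16,0,0,0,-1]]'; python3 -c "
from h import *
go([440,110,240],np.radians(-5.1))"
```

```text
time_s: 48.75
tcp_pos: [577.2, 169.2, 81.1]
ee_rot: [0.046, 0.999, -0.0, -0.0]
wrist_force: [0.2, -0.3, 0.4]
finger_gap: 0.004
grip_force: 0.2
time_s: 49.15
tcp_pos: [577.4, 169.3, 78.3]
ee_rot: [0.046, 0.999, -0.0, -0.0]
wrist_force: [-0.2, 0.6, 0.4]
finger_gap: 0.009
grip_force: 0.5
time_s: 49.55
tcp_pos: [578.2, 169.5, 76.9]
ee_rot: [0.046, 0.999, 0.0, 0.001]
wrist_force: [-1.2, -0.7, 6.4]
finger_gap: 0.007
grip_force: 3.3
time_s: 50.05
tcp_pos: [580.5, 169.9, 242.4]
ee_rot: [0.046, 0.999, 0.001, 0.006]
wrist_force: [0.5, 0.9, 0.1]
finger_gap: 0.001
grip_force: 0.0
shift [ 0.1344 -0.0727  0.0006] rot [0.0113 0.0062 1.5671] at [580.5 169.9 242.4] yaw 1.4781 j [ 0.2   0.    1.73 -0.    1.4  -1.28] t 50.05
```

```bash
python3 -m pendant '[[0.02,-0.01,0,0,0,0.15,-0.2],[0.04,-0.02,0,0,0,0.3,-0.2],[0.06,-0.03,0,0,0,0.45,-0.2],[0.08,-0.04,0,0,0,0.6,-0.2],[0.1,-0.05,0,0,0,0.75,-0.2],[0.12,-0.06,0,0,0,0.9,-0.2],[0.134,-0.073,0,0,0,1.05,-0.2],[0.134,-0.073,0,0,0,1.2,-0.2],[0.134,-0.073,0,0,0,1.35,-0.2],[0.134,-0.073,0,0,0,1.5,-0.2]]'; python3 -m pendant '[[0,0,0,0,0,0.067,-0.2],[0,0,0,0,0,0.067,-0.2],[0,0,0,0,0,0.067,-0.2]]'; python3 - <<'E'
from h import *
c=cam('wrist','w7');cam('scene','s3')
a=c['frame'];b=cv2.imread('pics/s3.png')
o=np.zeros((384,800,3),np.uint8);o[:,:512]=a;o[:270,512:797]=cv2.resize(b[130:265,170:312],None,fx=2,fy=2)[:270,:285] if 0 else cv2.resize(b[130:264,170:312],(285,270));cv2.imwrite('pics/o7.png',o)
E
```

```text
time_s: 51.05
tcp_pos: [436.5, 108.8, 233.8]
ee_rot: [0.717, 0.697, -0.001, -0.001]
wrist_force: [-0.8, 0.5, -0.5]
finger_gap: 0.399
grip_force: 0.0
time_s: 51.35
tcp_pos: [436.8, 109.0, 234.3]
ee_rot: [0.737, 0.676, -0.001, -0.0]
wrist_force: [-0.4, 0.1, -0.6]
finger_gap: 0.4
grip_force: 0.0
```

View pics/o7.png

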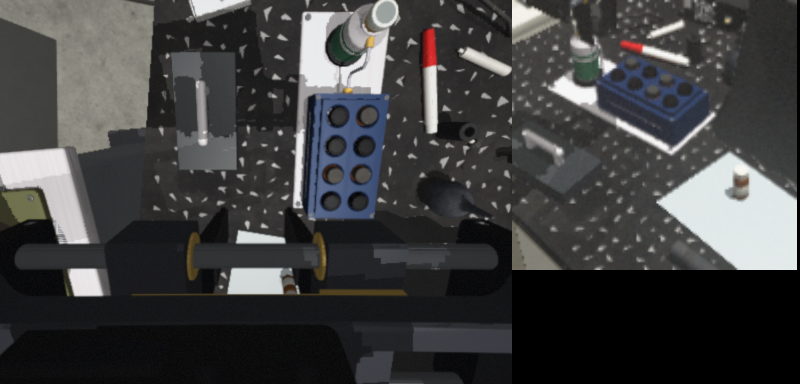

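```bash
cat > bar.py <<'E'
from h import *
import sys
def bar(n,x0,x1,y0,y1,z,th=120):
    c=pickle.load(open(n+'.pkl','rb')); g=cv2.cvtColor(c['frame'],6); m=np.zeros_like(g); m[y0:y1,x0:x1]=cv2.inRange(g,th,255)[y0:y1,x0:x1]
    m=cv2.morphologyEx(m,cv2.MORPH_CLOSE,np.ones((7,7)))
    _,l,st,ce=cv2.connectedComponentsWithStats(m);i=1+np.argmax(st[1:,4]);r=cv2.minAreaRect(np.argwhere(l==i)[:,::-1].astype(np.float32))
    B=onz(c,cv2.boxPoints(r),z);e=[B[1]-B[0],B[2]-B[1]];e=max(e,key=np.linalg.norm);e=e*np.sign(e[1])
    print(n,st[i],r,"centre",B.mean(0).round(1),"L",np.linalg.norm(e).round(1),"yaw",(np.degrees(np.arctan2(e[1],e[0]))-90).round(2)); return c,r[0],B.mean(0)
E
python3 - <<'E'
from bar import *
bar('w7',188,218,70,155,55)
go([400,120,200],np.radians(-5.1))
E
```

```text
w7 [196  80  12  66 558] ((201.4239501953125, 112.50164794921875), (65.13678741455078, 10.041105270385742), 88.75463104248047) centre [373.9 189.8  55. ] L 79.2 yaw -6.41
shift [ 0.0077 -0.0378  0.0348] rot [-0.0008  0.0002  0.001 ] at [437.  109.  234.8] yaw -0.088 j [ 0.13 -0.35  2.05  0.    1.44  0.21] t 51.45
```

```bash
python3 -m pendant '[[0.025,-0.03,0.01,0,0,0,-0.2],[0.046,-0.06,0.02,0,0,0,-0.2],[0.046,-0.06,0.03,0,0,0,-0.2],[0.046,-0.06,0.03,0,0,0,-0.2],[0.046,-0.06,0.03,0,0,0,-0.2]]'; python3 - <<'E'
from bar import *
c=cam('wrist','w8');p=proj(c,[[374,190,55]])[0].astype(int);print(p)
a,pa,_=bar('w7',188,218,70,155,55); b,pb,_=bar('w8',p[0]-18,p[0]+18,p[1]-52,p[1]+52,55)
print(two(a,[pa],b,[pb]).round(1))
cv2.imwrite('pics/w8c.png',cv2.resize(c['frame'][max(0,p[1]-90):p[1]+90,p[0]-80:p[0]+80],None,fx=3,fy=3))
E
```

```text
time_s: 51.95
tcp_pos: [382.0, 159.9, 205.5]
ee_rot: [0.738, 0.675, -0.0, 0.0]
wrist_force: [0.3, -0.2, -0.5]
finger_gap: 0.396
grip_force: 0.0
[247 152]
w7 [196  80  12  66 558] ((201.4239501953125, 112.50164794921875), (65.13678741455078, 10.041105270385742), 88.75463104248047) centre [373.9 189.8  55. ] L 79.2 yaw -6.41
w8 [236 119  29  67 812] ((250.97581481933594, 151.51744079589844), (65.78924560546875, 27.478883743286133), 80.78897094726562) centre [378.3 189.8  55. ] L 78.9 yaw 4.64
[[377.6 191.6  68.4   2.9]]
```

View pics/w8c.png

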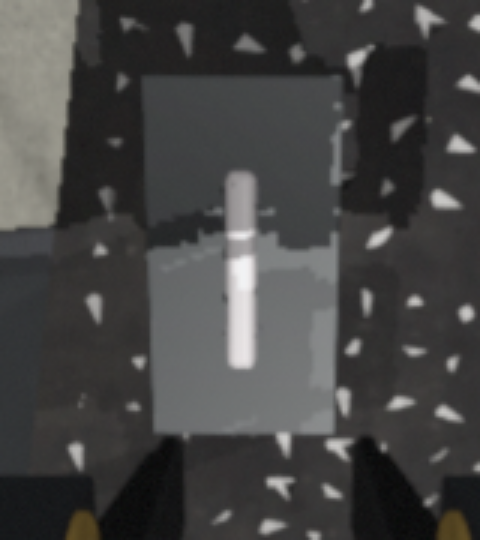

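```bash
python3 - <<'E'
from bar import *
a,pa,_=bar('w7',188,218,70,155,55); b,pb,_=bar('w8',240,255,100,200,55)
print(two(a,[pa],b,[pb]).round(1))
go([374,190,37],np.radians(-5.6))
E
```

```text
w7 [196  80  12  66 558] ((201.4239501953125, 112.50164794921875), (65.13678741455078, 10.041105270385742), 88.75463104248047) centre [373.9 189.8  55. ] L 79.2 yaw -6.41
w8 [242 119  13  67 697] ((248.0, 152.0), (66.0, 12.0), 90.0) centre [374.5 189.5  55. ] L 79.4 yaw -5.16
[[3.746e+02 1.910e+02 5.770e+01 2.000e-01]]
shift [ 0.0293 -0.0111  0.1689] rot [0.0007 0.     0.0081] at [382.3 159.8 205.9] yaw -0.0896 j [ 0.27 -0.43  2.16 -0.    1.42  0.36] t 52.0
```

```bash
python3 -m pendant '[[0.029,-0.01,0,0,0,0,-0.2],[0.029,-0.01,0.05,0,0,0,-0.2],[0.029,-0.01,0.1,0,0,0,-0.2],[0.029,-0.01,0.14,0,0,0,-0.2],[0.029,-0.01,0.16,0,0,0,-0.2],[0.029,-0.01,0.17,0,0,0,-0.2],[0.029,-0.01,0.17,0,0,0,-0.2],[0.029,-0.01,0.17,0,0,0,-1],[0.029,-0.01,0.17,0,0,0,-1],[0.029,-0.01,0.17,0,0,0,-1]]' 30;  python3 -m pendant '[[0,0,0,0,0,0,-1],[0,0,0,0,0,0,-1],[0,0,0,0,0,0,-1],[0,0,0,0,0,0,-1]]';python3 -m pendant '[[0,0,-0.03,0,0,0,-1],[0,0,-0.08,0,0,0,-1],[0,0,-0.12,0,0,0,-1],[0,0,-0.12,0,0,0,-1],[0,0,-0.12,0,0,0,-1]]'; python3 -c "
from h import *
go([554.3,117,150],np.radians(-5.1))"
```

```text
time_s: 53.0
tcp_pos: [375.5, 190.4, 37.0]
ee_rot: [0.738, 0.675, 0.001, 0.001]
wrist_force: [0.1, 0.0, -0.0]
finger_gap: 0.206
grip_force: 0.0
time_s: 53.4
tcp_pos: [374.8, 190.2, 36.4]
ee_rot: [0.738, 0.675, 0.001, 0.0]
wrist_force: [-1.0, -1.1, 5.7]
finger_gap: 0.121
grip_force: 30.0
time_s: 53.9
tcp_pos: [374.3, 190.0, 155.6]
ee_rot: [0.738, 0.675, 0.001, 0.0]
wrist_force: [-1.0, 0.8, -2.5]
finger_gap: 0.127
grip_force: 30.0
shift [-0.0567  0.1857  0.0058] rot [ 0.0012 -0.0004  0.0002] at [374.3 190.  155.6] yaw -0.0888 j [ 0.34 -0.38  2.2  -0.    1.31  0.43] t 53.9
```

```bash
python3 -m pendant '[[-0.028,0.02,0,0,0,0,-1],[-0.056,0.04,0,0,0,0,-1],[-0.0565,0.08,0,0,0,0,-1],[-0.0565,0.12,0,0,0,0,-1],[-0.0565,0.16,0,0,0,0,-1],[-0.0565,0.186,0,0,0,0,-1],[-0.0565,0.186,0,0,0,0,-1],[-0.0565,0.186,0,0,0,0,-1],[-0.0565,0.186,0,0,0,0,-1]]';python3 -c "
from h import *
cam('wrist','w9')
go([554.3,117.5,103],np.radians(-5.1))"
```

```text
time_s: 54.8
tcp_pos: [552.5, 117.1, 153.2]
ee_rot: [0.738, 0.675, -0.002, -0.001]
wrist_force: [-0.3, 0.0, -2.6]
finger_gap: 0.123
grip_force: 30.0
shift [0.0004 0.0017 0.0509] rot [-0.0027  0.0005  0.0005] at [552.7 117.2 153.9] yaw -0.0885 j [ 0.11 -0.02  1.9   0.    1.26  0.2 ] t 54.85
```

```bash
python3 -m pendant '[[0,0,0.02,0,0,0,-1],[0,0,0.035,0,0,0,-1],[0,0,0.041,0,0,0,-1],[0,0,0.041,0,0,0,-1],[0,0,0.041,0,0,0,-1],[0,0,0.041,0,0,0,-1]]';python3 -c "
from h import *
go([554.3,117.5,97],np.radians(-5.1))"
```

```text
time_s: 55.45
tcp_pos: [555.1, 117.2, 115.5]
ee_rot: [0.738, 0.675, 0.001, 0.0]
wrist_force: [-0.7, -0.4, -1.1]
finger_gap: 0.125
grip_force: 30.0
shift [ 0.0002 -0.0008  0.0185] rot [ 0.0016 -0.0003  0.0001] at [555.1 117.2 115.5] yaw -0.0889 j [0.11 0.02 1.93 0.   1.19 0.2 ] t 55.45
```

```bash
python3 -m pendant '[[0,-0.0008,0.003,0,0,0,-1],[0,-0.0008,0.006,0,0,0,-1],[0,-0.0008,0.009,0,0,0,-1],[0,-0.0008,0.012,0,0,0,-1],[0,-0.0008,0.012,0,0,0,-1]]';python3 -m pendant '[[0,0,0.002,0,0,0,-1],[0,0,0.004,0,0,0,-1],[0,0,0.006,0,0,0,-1],[0,0,0.006,0,0,0,-1],[0,0,0.006,0,0,0,-1]]'
```

```text
time_s: 55.95
tcp_pos: [553.2, 117.1, 101.6]
ee_rot: [0.738, 0.675, -0.001, -0.0]
wrist_force: [0.0, 0.6, -2.7]
finger_gap: 0.121
grip_force: 30.0
time_s: 56.45
tcp_pos: [553.8, 117.2, 96.5]
ee_rot: [0.738, 0.675, 0.0, 0.0]
wrist_force: [0.3, 0.3, -0.9]
finger_gap: 0.125
grip_force: 30.0
```

```bash
python3 -m pendant '[[0,0,0.001,0,0,0,-1],[0,0,0.001,0,0,0,-1],[0,0,0.001,0,0,0,-1]]';python3 -m pendant '[[0,0,0,0,0,0,-0.5],[0,0,0,0,0,0,-0.3],[0,0,0,0,0,0,-0.3],[0,0,0,0,0,0,-0.3],[0,0,-0.04,0,0,0,-0.3],[0,0,-0.09,0,0,0,-1],[0,0,-0.14,0,0,0,-1],[0,0,-0.14,0,0,0,-1],[0,0,-0.14,0,0,0,-1]]'; python3 - <<'E'
from bar import *
c=cam('wrist','w10'); cam('scene','s4')
p=proj(c,[[554,117,115]])[0].astype(int);print(p)
b,pb,_=bar('w10',p[0]-8,p[0]+8,max(0,p[1]-60),p[1]+60,115)
f=c['frame'];s=cv2.imread('pics/s4.png')[130:230,175:305]
o=np.zeros((600,800,3),np.uint8);A=cv2.resize(f[max(0,p[1]-120):p[1]+80,p[0]-65:p[0]+65],None,fx=3,fy=3);o[:A.shape[0],:A.shape[1]]=A;S=cv2.resize(s,(400,308));o[:308,400:]=S
cv2.imwrite('pics/o10.png',o)
E
```

```text
time_s: 56.75
tcp_pos: [553.8, 117.2, 96.5]
ee_rot: [0.738, 0.675, 0.0, 0.0]
wrist_force: [-3.6, -0.5, 5.5]
finger_gap: 0.123
grip_force: 30.0
time_s: 57.65
tcp_pos: [554.6, 117.3, 237.4]
ee_rot: [0.738, 0.675, 0.002, 0.001]
wrist_force: [0.0, -0.2, -0.1]
finger_gap: 0.07
grip_force: 0.0
[255 182]
w10 [ 247  146   16   89 1195] ((254.49996948242188, 189.99996948242188), (87.99998474121094, 14.999998092651367), 90.0) centre [551.9 105.8 115. ] L 104.0 yaw -4.73
```

View pics/o10.png

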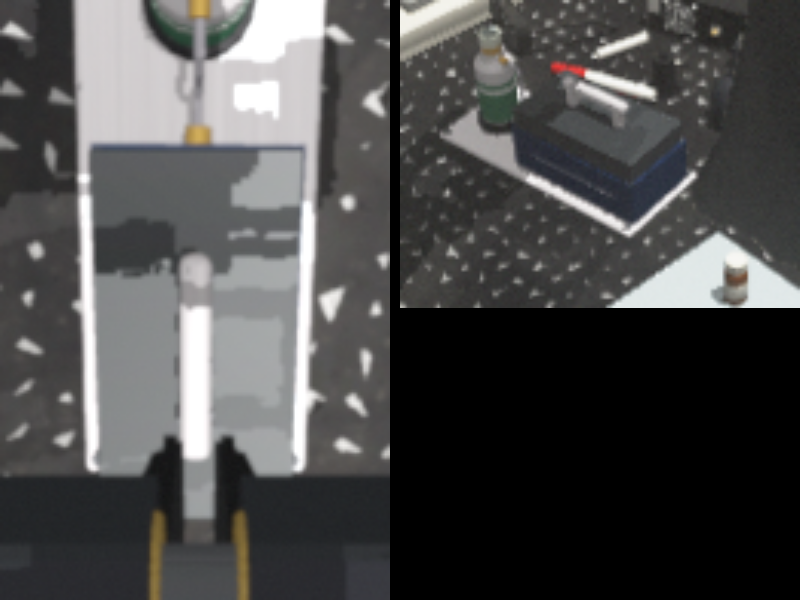

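```bash
python3 - <<'E'
from h import *
w=pickle.load(open('w7.pkl','rb'));t=pickle.load(open('top0.pkl','rb'))
print(onz(w,[(381,14)],127).round(1),two(t,[(156,143.3)],w,[(381,14)]).round(1))
go([567.2,261.7,145],np.radians(-5.1))
E
```

```text
[[564.  259.9 127. ]] [[571.8 265.6 109.2   0.9]]
shift [0.1453 0.0017 0.0886] rot [-0.0025  0.0005  0.    ] at [552.8 117.1 233.7] yaw -0.089 j [ 0.11 -0.07  1.82  0.    1.4   0.2 ] t 57.75
```

```bash
python3 -m pendant '[[0.048,0.001,0,0,0,0,-1],[0.096,0.001,0,0,0,0,-1],[0.145,0.001,0,0,0,0,-1],[0.145,0.001,0.04,0,0,0,-1],[0.145,0.001,0.08,0,0,0,-1],[0.145,0.001,0.08,0,0,0,-1],[0.145,0.001,0.08,0,0,0,-1],[0.145,0.001,0.08,0,0,0,-1]]'; python3 -c "
from h import *
go([567,261.5,127],np.radians(-5.1)); cam('scene','s5'); cv2.imwrite('pics/s5c.png',cv2.resize(cv2.imread('pics/s5.png')[110:210,170:300],None,fx=5,fy=5))"
```

```text
time_s: 58.55
tcp_pos: [568.6, 261.6, 157.2]
ee_rot: [0.738, 0.675, 0.001, 0.0]
wrist_force: [0.3, 0.3, 0.7]
finger_gap: 0.007
grip_force: 0.0
shift [-0.0002 -0.0016  0.0302] rot [ 0.0022 -0.0011 -0.0006] at [568.6 261.6 157.2] yaw -0.0896 j [0.35 0.11 1.76 0.   1.27 0.43] t 58.55
```

View pics/s5c.png

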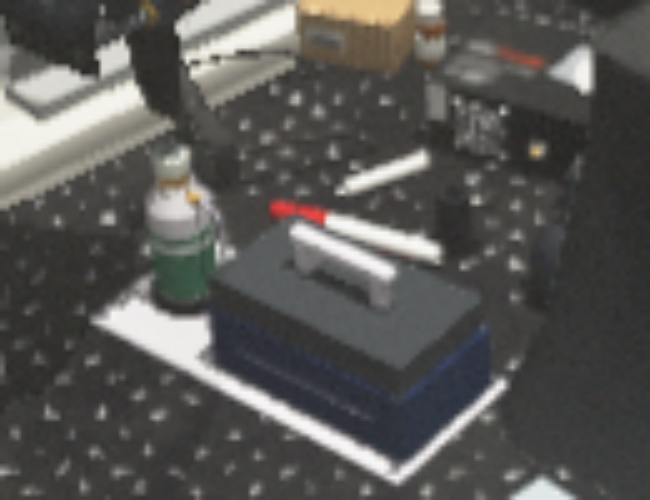

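```bash
python3 - <<'E'
from h import *
c=pickle.load(open('s5.pkl','rb'));f=lambda X:((proj(c,X)-[170,110])*5).round(0)
print(f([[568.6,261.6,157]]),f([[568.6,261.6,127]]),f([[567,261.5,127]]))
t=pickle.load(open('top0.pkl','rb')); uv=np.array([(169/5+170,157/5+110)])
print(onz(c,uv,127),two(t,[(156,143.3)],c,uv).round(1))
E
```

```text
[[160. 109.]] [[166. 148.]] [[165. 149.]]
[[561.65491338 253.72485492 127.        ]] [[570.5 262.8 118.5   1.3]]
```

```bash
python3 -m pendant '[[0,-0.001,0.01,0,0,0,-1],[0,-0.001,0.02,0,0,0,-1],[0,-0.001,0.026,0,0,0,-1],[0,-0.001,0.026,0,0,0,-1],[0,-0.001,0.026,0,0,0,-1]]';python3 -m pendant '[[0,0,0.002,0,0,0,-1],[0,0,0.004,0,0,0,-1],[0,0,0.006,0,0,0,-1],[0,0,0.007,0,0,0,-1],[0,0,0.007,0,0,0,-1]]'
```

```text
time_s: 59.1
tcp_pos: [566.4, 261.6, 129.1]
ee_rot: [0.738, 0.675, -0.0, -0.0]
wrist_force: [0.6, 0.0, 0.6]
finger_gap: 0.006
grip_force: 0.0
time_s: 59.6
tcp_pos: [566.9, 261.8, 123.0]
ee_rot: [0.738, 0.675, 0.0, 0.0]
wrist_force: [-0.8, 0.1, 4.3]
finger_gap: 0.003
grip_force: 2.0
```

```bash
python3 -m pendant '[[0,0,0.001,0,0,0,-1],[0,0,0.002,0,0,0,-1],[0,0,0.003,0,0,0,-1],[0,0,0.004,0,0,0,-1],[0,0,0.004,0,0,0,-1],[0,0,0.004,0,0,0,-1],[0,0,0.004,0,0,0,-1]]'
```

```text
time_s: 60.3
tcp_pos: [567.0, 261.8, 121.2]
ee_rot: [0.738, 0.675, 0.0, 0.0]
wrist_force: [-5.8, -2.4, 13.9]
finger_gap: 0.004
grip_force: 6.8
```

Bottomed at 121.2 mm with 13.9 N: fully down. Let up and check.

```bash
python3 -m pendant '[[0,0,-0.005,0,0,0,-1],[0,0,-0.012,0,0,0,-1],[0,0,-0.03,0,0,0,-1],[0,0,-0.08,0,0,0,-1],[0,0,-0.12,0,0,0,-1],[0,0,-0.12,0,0,0,-1],[0,0,-0.12,0,0,0,-1]]'; python3 -c "
from h import *
c=cam('scene','s6'); a=cv2.imread('pics/s4.png').astype(int)[145:215,185:300]; d=np.abs(a-c['frame'][145:215,185:300]).max(2); print((d>60).sum(), d.mean())
print(hand_in())"
```

```text
time_s: 61.0
tcp_pos: [566.7, 261.7, 239.1]
ee_rot: [0.738, 0.675, 0.001, 0.0]
wrist_force: [0.8, -0.0, -0.6]
finger_gap: 0.006
grip_force: 0.0
243 9.561863354037268
the job is handed in; nothing more can be done
None
```

I handed the job in after 61 s of robot time: all three waiting black-capped vials are home in bores 2, 6 and 8, the cover is back flat on its shoulder, and the gas valve was pressed fully down and let up (no verdict was returned; the valve's return was not seen close up).

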